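Load a sample vial and close the photometer's sprung-catch cover

TASK

Take the flat-capped sample vial from the vial stand, lower it upright all the way into the photometer's sample well, and let go of it. Then swing the heavy open cover down under control, never letting it drop or slam, and push it past its spring catch until it rests on its stop and stays shut, without forcing it against the stop (20 N on the handle at most). Leave the dropper bottles and the other things on the bench where they are.

Things in the scene. Friction and masses are not known exactly. Their poses are not given: they have to be found in the camera images.
- photometer: White bench photometer, fixed. Origin: centre of the underside of its sample block (195 mm in x, 160 mm in y, deck 90 mm high); +x points back to the cover's hinge, z up. Console wing on its -y side (to y = -191 mm, 112 mm high). Catch block with sprung ball on the deck 68 mm before the origin: 12 x 20, 25 mm high. It and the cover's stop buffers sit on a sill set up to 6 mm high or low.
- well (a point): Centre of the floor of the sample well: a vertical round hole of 30 mm diameter, 40 mm deep, in the deck (its mouth is 40 mm above this point, 37.5 mm in front of the photometer's origin). Axes as the photometer.
- cover (a joint): Cover angle, rad; starts 1.3 to 1.5 (upright), less is lower. White hood 180 long, 150 wide, 45 mm deep, 0.64 to 0.96 kg. Hinge friction 0.45 N m holds it there; somewhere below 1.1 to 0.8 it falls unless held (0.5 to 3 N at the bar). The catch bears it about 0.05 above its stop; 3 to 17 N on the bar passes it, but only pushed right to the stop does it stay. Stop: -0.035 to 0.035, unknown.
- cover_hinge (a point): Point on the cover's hinge axis, in the middle of its width, 98 mm above the bench; the axis runs along the photometer's y. The point turns with the cover.
- cover_bar (a point): Centre of the cover's handle: round polished bar (friction 0.25), 14 mm diameter, 104 mm long, parallel to the hinge axis, on two 8 mm rods 48 mm either side. Closed, it lies 220 mm in front of the hinge axis and 20 mm above it, 40 mm before the cover's front wall, free space below; it swings round the hinge with the cover, and so does this point.
- vial: Glass sample vial with a flat white cap: a plain cylinder of 24 mm diameter, 75 mm tall, no nozzle. Origin: centre of its bottom, z up along it. At the start it stands in one of the three holes of the stand, its top 35 mm above the stand's top; seated in the well its top is 35 mm above the deck.
- rack: Pale green vial stand, fixed: block 60 mm along its x, 190 mm along its y, 55 mm high, with three holes of 27 mm diameter, 40 mm deep, at y = -60, 0 and +60 mm. Origin: centre of its underside.
- dropper_a: White dropper bottle with a pointed nozzle, 24 mm diameter, 82 mm tall, in a hole of the stand. Leave it.
- dropper_b: Another such dropper bottle in the stand. Leave it.
- dropper_c: Such a dropper bottle standing on the bench in front and right of the photometer. Leave it.
- reagent_jar: White jar, 52 mm diameter, 70 mm tall, on the bench. Leave it.
- wash_bottle: Clear bottle with a red cap, 72 mm diameter, 170 mm tall, on the bench to the left. Leave it.
- pocket_scale: Flat pocket scale, 120 x 68 x 16 mm, on the bench behind and left of the photometer. Leave it.
- cuvette: Small clear glass cuvette lying on the bench, 45 x 12 x 12 mm. Leave it.
Things that resemble listed ones, but are neither listed nor needed, are in the scene too. Leave any black or blue look-alike of the vial alone.

How it is judged (in metres and radians):
On the way, in this order (a step that is already met when the one before it is completed fails the run):
1. the vial stands fully down in the well, let go, with the cover still up (horizontal distance between vial and well below 0.006 m and z of vial in the frame of well below 0.004 m and angle between vial's own z axis and vertical below 0.12 rad and contact force between the fingers and vial below 0.1 N and value of joint cover above 0.9 rad), for 0.2 s.
2. the cover is pushed home past its catch (contact force between each of sill_c1, sill_c2 and anything else above 0.3 N and value of joint cover below 0.05 rad), for 0.2 s.
At the end, for the whole second after the job is handed in: The vial stands in the well: within 6 mm of its centre, bottom within 4 mm of its floor, within 0.12 rad of upright, at rest; the cover is shut past its catch and rests on both stop buffers (over 0.3 N on each, below 0.05 rad) (all of step 2 and horizontal distance between vial and well below 0.006 m and z of vial in the frame of well below 0.004 m and angle between vial's own z axis and vertical below 0.12 rad and linear speed of vial below 0.02 m/s); the robot touches nothing.
It fails at once if the cover drops or slams: it falls faster than 1.2 rad/s between 0.9 and 0.1 rad (value of joint cover between 0.1 and 0.9 rad and velocity of joint cover below -1.2 rad/s).
It fails at once if the cover is slammed or forced onto its stop: over 25 N on one of its two buffers (about 25 N on the handle) (contact force between any of sill_c1, sill_c2 and anything else above 25 N).
It fails at once if the vial is dropped (let go and falling faster than 0.6 m/s) (linear speed of vial above 0.6 m/s and contact force between the fingers and vial below 0.1 N).
It fails at once if a bystander is moved by more than 30 mm (distance of any of dropper_a, dropper_b, dropper_c, cuvette, reagent_jar, wash_bottle, pocket_scale from where it was at the start of the episode above 0.03 m).
It also fails if it takes over 72 s, if anything falls off the work surface, if the arm or the gripper's body presses on something with over 40 N, if the wrist force passes 120 N, or if a joint passes its speed limit or range.

ROBOT

A 6-joint arm with a two-finger parallel gripper is mounted at the origin on the work surface. World frame = base frame: x ahead of the robot, y to its left, z up, the work surface at z = 0. Lengths are in m, angles in degrees, forces in N, time in s.
With the tool pointing down it reaches from about 0.375 to 0.9 m from the base axis. Payload 3.1 kg.
Tool frame: the origin (TCP) lies on the centre line of the jaws, within the pads' length; the fingertips stand 17 mm ahead of it and the grasp point (between the pads) lies 2 mm behind it; z points along the fingers, y is the line along which they close (so a half turn about z gives the same grasp; the last joint's range is limited). The gripper opens to 87 mm and grips with 3 to 60 N. Pads are 19 mm wide; open, the fingers measure 117 mm over their backs; the gripper's body (75 mm by 190 mm) begins 51 mm behind the grasp point.
Start: joints at [63.913, 30.224, 82.088, -0, 67.689, -10.227], TCP at [0.171, 0.601, 0.24] pointing down, gripper open.
Joint ranges: [-176.69, 176.69], [-43.24, 126.21], [12.49, 139.97], [-82, 262], [0, 151.66], [-163.58, 163.58]. Speed limits (degrees/s): [159.86, 159.86, 180, 180, 180, 180].

INTERFACE

Orientations are given as a 3x3 rotation matrix whose columns are the frame's x, y, z axes.
In Python, from rig import bot, imaging, finder gives the robot as it stands. The module is installed in compiled form; this text tells all that it offers.
- The arm moves only by the tool play_rows, never from a script. Its argument "motion" is a list that holds one entry, the list of rows, each a list of 6 numbers: the shift along the tool's x, y, z in m, then the turn, a rotation vector about the tool's x, y, z in degrees. In form: [[[dx, dy, dz, wx, wy, wz], ...]]. A call has 1 to 8 rows; each row is the pose to reach, as a shift and turn from the pose commanded when the call began, along the tool's axes at that moment; what a row does not reach only later rows make up. A row lasts 1/12 s, in which the tool goes at most 41.7 mm and 7.16 degrees, less where a joint would pass 70% of its speed; a pose out of reach is approached as far as the arm can. A call with a gripper value outside its range is refused whole. "fingers" is the finger opening in m, from 0 to 0.087, set as the call begins (left out, the last holds). The fingers move at their own pace and stop on an object; the grip force is fixed at half the most. Time passes only in rows, so rows that repeat a pose let the fingers close. It gives the time, the measured TCP pose, the force, the opening and the grip force at its end, in the units of the state.
- bot.read_state(): the state, without advancing time (a new reading comes with each control period).
- imaging.capture(name): name is "scene" or "top"; returns a dict with "frame" (480x640x3 uint8, red, green, blue), "camera_matrix" (3x3 intrinsics, pixels), "k1" (the pictures are not rectified: a ray, as slopes to the right and down, at radius r is drawn at 1 + k1 r^2 times it, then the intrinsics apply), "R" (3x3) and "t" (3): a world point X has camera coordinates R X + t. Camera axes: x right, y down, z forward; pixel columns grow to the right and rows downward; lengths in m; the calibration is good to about 2 mm. A picture is of the moment at which its call begins. There is no depth.
- bot.hand_in(): hands the job in; it is judged then, once.
Trained networks look in the newest picture that a camera, given by its name, has taken for a name from the list of things; names that differ only in an ending like _2 or _b are one class to them, and where a whole thing is asked for, a point or a joint stands for the part that bears it (a point fixed in the world has none). Each returns a list of dicts, best first, with "confidence" (0 to 1); they miss things now and then, are a little off and sometimes report something else, mostly with a low value. They report only what shows in the picture. A call takes as long as a camera call. They do not tell look-alikes from the thing itself.
- finder.recognise(camera, name): "at" ([x, y, z] in m, in world coordinates, good to about 4 mm: the middle of the surface that is visible of it).
- finder.outline_of(camera, name): "pixels" (480x640 bool, what is visible of it).
The state is a dict: "time_s": time; "joint_positions": joint angles; "qvel": joint speeds; "tau": joint torques, N m; "position": TCP position; "tcp_rot": TCP orientation; "force": force on the tool from outside, world axes, zero at the start; "moment": the same for the moment, N m; "opening": opening from 0.0 (shut) to 1.0 (fully open); "grasp_force": force on a finger pad.
Only numpy, scipy, OpenCV 4.12 (cv2) and the standard library are available. Lean on these libraries where they do the work, as an engineer would, in place of code of your own. Each camera call takes 0.05 s, during which the arm holds its last target. There are 200 camera calls.

## Working session

There is one attempt and no reset: what is moved stays moved. The work goes in short steps, Python scripts to look and compute and a tool call to move; the robot and the scene stay as the last step left them, time stands still between calls to the robot, and variables do not carry over. Pictures are saved under pics/ and viewed, at most 10 in all, crops included, and the job is handed in when it is done.

Besides the shell and the picture viewer there is one more tool, called as name([rows], argument=value, ...), one row to a line, values as JSON. play_rows: Moves the arm, as the interface text tells. Its arguments: {"type":"object","properties":{"motion":{"type":"array"},"fingers":{"type":"number"}},"required":["motion"]}

```bash
mkdir -p pics; cat > h.py <<'E'
import numpy as np, cv2
from rig import bot, imaging, finder
def cap(n,f=None):
    c=imaging.capture(n)
    if f: cv2.imwrite('pics/'+f,c['frame'][:,:,::-1])
    return c
def proj(c,X):
    p=np.atleast_2d(X)@np.array(c['R']).T+np.array(c['t']); s=p[:,:2]/p[:,2:]
    s=s*(1+c['k1']*(s**2).sum(1,keepdims=True)); K=np.array(c['camera_matrix'])
    return s@K[:2,:2].T+K[:2,2]
def ray(c,uv):
    K=np.array(c['camera_matrix']); d=np.linalg.solve(K,np.array([*uv,1.]))[:2]; s=d.copy()
    for _ in range(20): s=d/(1+c['k1']*(s@s))
    R=np.array(c['R']); return -R.T@np.array(c['t']), R.T@np.array([*s,1])
def atz(c,uv,z):
    o,d=ray(c,uv); return o+d*(z-o[2])/d[2]
def tri(*cu):
    A=0;b=0
    for c,uv in cu:
        o,d=ray(c,uv); d=d/np.linalg.norm(d); P=np.eye(3)-np.outer(d,d); A=A+P;b=b+P@o
    return np.linalg.solve(A,b)
E
python3 - <<'E'
from h import *
np.set_printoptions(precision=4,suppress=True)
a=cap('scene','s1.png');b=cap('top','t1.png')
for c in(a,b): print(-np.array(c['R']).T@c['t'],np.array(c['R'])[2],c['k1'],c['camera_matrix'][0][0])
for cam in('scene','top'):
  for n in['photometer','cover','cover_bar','cover_hinge','well','vial','rack','dropper_a','reagent_jar','wash_bottle','pocket_scale','cuvette']:
    try: print(cam,n,[(np.round(r['at'],3).tolist(),round(r['confidence'],2)) for r in finder.recognise(cam,n)][:5])
    except Exception as e: print(cam,n,e)
s=bot.read_state();print(s['force'],s['opening'],s['tcp_rot'])
E
```

```text
[0.9633 0.7061 0.8744] [-0.3828 -0.6133 -0.6909] -0.05582484808483566 517.3961210980672
[0.4411 0.0645 1.7227] [ 0.0726 -0.0078 -0.9973] -0.1411359809686779 588.6138024057527
scene photometer [([0.66, -0.051, 0.11], 0.96)]
scene cover [([0.688, -0.05, 0.227], 0.7)]
scene cover_bar [([0.69, -0.052, 0.228], 0.78)]
scene cover_hinge [([0.689, -0.047, 0.228], 0.66)]
scene well [([0.666, -0.051, 0.109], 0.71)]
scene vial [([0.526, 0.284, 0.054], 0.8), ([0.428, 0.313, 0.085], 0.61)]
scene rack [([0.69, -0.045, 0.227], 0.7), ([0.444, 0.332, 0.058], 0.55)]
scene dropper_a [([0.395, -0.275, 0.036], 0.53), ([0.419, 0.251, 0.07], 0.52), ([0.443, 0.368, 0.067], 0.44)]
scene reagent_jar [([0.42, -0.345, 0.045], 0.57)]
scene wash_bottle [([0.614, 0.497, 0.108], 0.77)]
scene pocket_scale [([0.789, 0.225, 0.015], 0.65)]
scene cuvette []
top photometer [([0.609, -0.132, 0.104], 0.6)]
top cover []
top cover_bar [([0.668, -0.071, 0.278], 0.78)]
top cover_hinge [([0.666, -0.072, 0.276], 0.62)]
top well [([0.609, -0.132, 0.102], 0.94), ([0.428, 0.3, 0.056], 0.7), ([0.383, -0.187, 0.012], 0.5)]
top vial [([0.522, 0.275, 0.074], 0.64), ([0.318, 0.357, 0.073], 0.63), ([0.424, 0.298, 0.089], 0.53), ([0.38, -0.187, 0.011], 0.16)]
top rack [([0.427, 0.299, 0.055], 0.74), ([0.38, -0.186, 0.011], 0.32)]
top dropper_a [([0.441, 0.361, 0.068], 0.64), ([0.392, -0.272, 0.049], 0.43), ([0.666, -0.07, 0.285], 0.36)]
top reagent_jar [([0.415, -0.35, 0.069], 0.76)]
top wash_bottle [([0.591, 0.47, 0.113], 0.58)]
top pocket_scale [([0.669, -0.074, 0.279], 0.57), ([0.785, 0.22, 0.019], 0.56)]
top cuvette [([0.612, -0.13, 0.103], 0.71)]
[-0.5192  1.4803 -0.2961] 0.9994819455681141 [[-0.9619  0.2733  0.    ]
 [ 0.2733  0.9619 -0.    ]
 [-0.     -0.     -1.    ]]
```

View pics/s1.png

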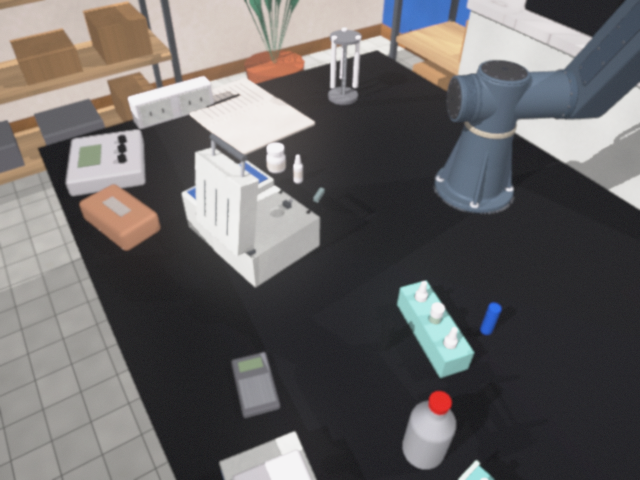

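View pics/t1.png

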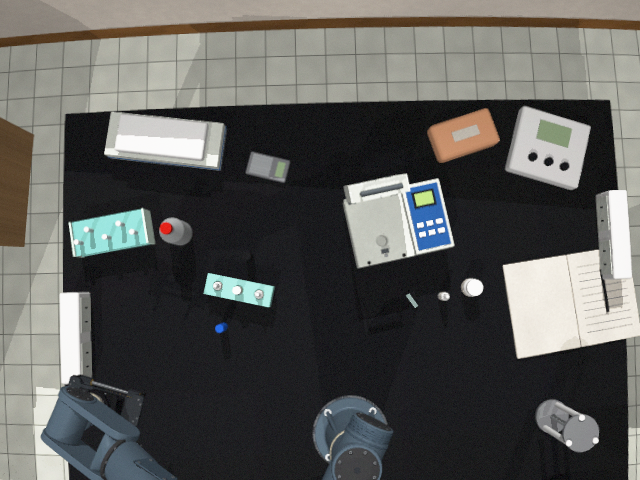

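Scene view: stand with the flat-capped vial in the middle hole at (437,312), droppers at (423,290) and (451,338), blue look-alike outside at (490,318), photometer with open cover at (230,200). Top view: vial at (237,290), photometer deck around (380,230), well at about (382,240). Next, enlarged crops to measure these.

```bash
python3 - <<'E'
import cv2,numpy as np
s=cv2.imread('pics/s1.png');t=cv2.imread('pics/t1.png')
def cr(i,x,y,w,h,k): 
    return cv2.resize(i[y:y+h,x:x+w],None,fx=k,fy=k,interpolation=cv2.INTER_CUBIC)
A=cr(t,335,165,130,110,5) ;cv2.imwrite('pics/ct.png',A) #650x550
B=cr(s,175,125,155,165,3.6);C=cr(s,390,270,90,115,2.6);D=cr(t,195,265,90,50,2.6)
B=cr(s,175,125,155,165,3.6)
im=np.zeros((594,800,3),np.uint8);im[:B.shape[0],:B.shape[1]]=B;im[:C.shape[0],560:560+C.shape[1]]=C;im[310:310+D.shape[0],560:560+D.shape[1]]=D
cv2.imwrite('pics/cs.png',im)
E
```

```text
(no output)
```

View pics/ct.png

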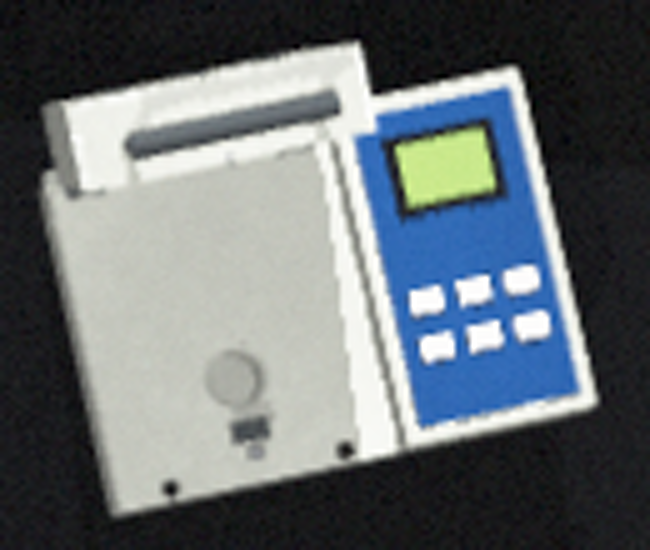

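View pics/cs.png

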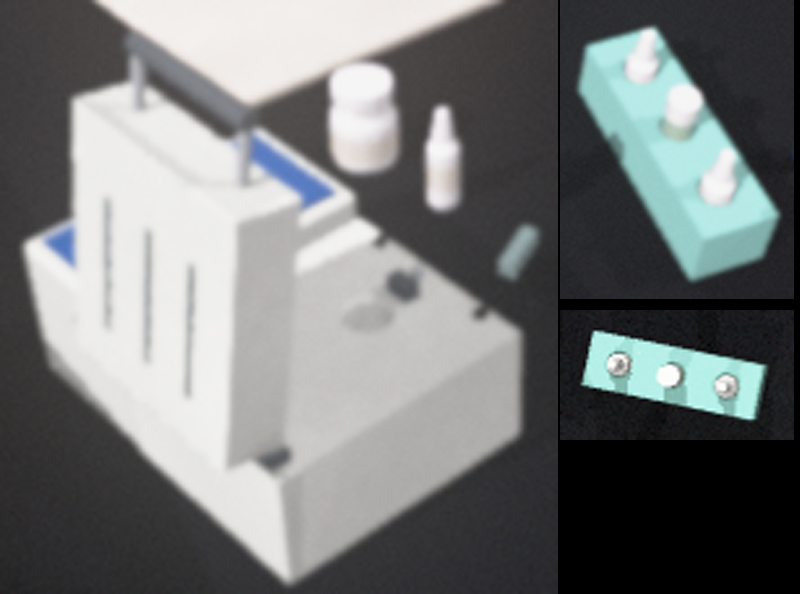

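Top crop: well mouth at about (382,241) px, buffers at (369,263) and (404,255), bar centre at (382,190). Scene crop: well at about (278,213), bar (228,147), vial cap top about (438,307). Now fitting the poses.

```bash
cat > fit.py <<'E'
from h import *
from scipy.optimize import least_squares
np.set_printoptions(precision=4,suppress=True)
a=cap('scene');b=cap('top')
pt=lambda x,y:((x+.5)/5-.5+335,(y+.5)/5-.5+165)
ps=lambda x,y:((x+.5)/3.6-.5+175,(y+.5)/3.6-.5+125)
rs=lambda x,y:((x-559.5)/2.6-.5+390,(y+.5)/2.6-.5+270)
rt=lambda x,y:((x-559.5)/2.6-.5+195,(y-309.5)/2.6-.5+265)
def fit(obs,x0):
    def f(p):
        c,s=np.cos(p[2]),np.sin(p[2]);r=[]
        for cam,uv,X,w in obs:
            W=[p[0]+c*X[0]-s*X[1],p[1]+s*X[0]+c*X[1],X[2]]
            q=proj(cam,W)[0]-uv; r+=list(q*w/(520 if cam is a else 350))
        return r
    o=least_squares(f,x0,x_scale=[.01,.01,.01],loss='soft_l1',f_scale=.005);print(o.x,np.degrees(o.x[2]))
    print((np.array(f(o.x)).reshape(-1,2)*1000).round(1).tolist()); return o.x
P=fit([(b,pt(235,379),(-.0375,0,.09),2),(b,pt(112,515),(-.0975,.08,.09),1),(b,pt(598,403),(-.0975,-.191,.112),1),
 (a,ps(370,317),(-.0375,0,.09),2),(a,ps(521,333),(-.0975,.08,.09),1),(a,ps(521,435),(-.0975,.08,0),1),(a,ps(290,475),(.0975,.08,.09),1),(a,ps(290,582),(.0975,.08,0),1)],[.64,-.1,.2])
R=fit([(a,rs(585,48),(.03,-.095,.055),.7) if 0 else (b,rt(593,331),(.03,.095,.055),1),(b,rt(767,365),(.03,-.095,.055),1),(b,rt(755,419),(-.03,-.095,.055),1),(b,rt(583,386),(-.03,.095,.055),1),
 (a,rs(585,48),(.03,-.095,.055),1),(a,rs(655,28),(-.03,-.095,.055),1),(a,rs(777,213),(-.03,.095,.055),1),(a,rs(697,240),(.03,.095,.055),1)],[.427,.3,-.2])
print('well',tri((a,ps(370,317)),(b,pt(235,379))))
print('cap',tri((a,rs(685,97)),(b,rt(670,376))), atz(a,rs(685,97),.09),atz(b,rt(670,376),.09))
B=tri((a,ps(191,78)),(b,pt(235,123)));print('bar',B, tri((a,ps(132,42)),(b,pt(335,102))),tri((a,ps(250,115)),(b,pt(135,145))))
E
python3 fit.py; python3 - <<'E'
from h import *
for cam in('scene','top'):
  a=imaging.capture(cam)
  for n in['vial','cover_bar']:
    for r in finder.outline_of(cam,n)[:4]:
      m=r['pixels'];ys,xs=np.nonzero(m);print(cam,n,round(r['confidence'],2),xs.mean(),ys.mean(),xs.min(),xs.max(),ys.min(),ys.max())
E
```

```text
[ 0.5886 -0.0937  0.1894] 10.853795975552359
[[0.4, -1.8], [4.1, -0.6], [0.4, 1.5], [1.5, -1.4], [2.3, 0.5], [1.5, -0.1], [-3.7, 5.5], [2.5, 2.3]]
[ 0.4262  0.3052 -0.2261] -12.952660244855865
[[3.0, -1.5], [-1.8, -0.8], [-0.7, -0.6], [1.7, -2.7], [1.5, -1.8], [-1.0, -0.7], [1.0, 0.7], [6.0, -1.4]]
well [ 0.5517 -0.1011  0.0885]
cap [0.425  0.3049 0.0881] [0.4269 0.3053 0.09  ] [0.4245 0.3051 0.09  ]
bar [ 0.6593 -0.082   0.3202] [ 0.6698 -0.1317  0.319 ] [ 0.6493 -0.033   0.3217]
scene vial 0.89 386.91206030150755 334.6884422110553 379 394 319 350
scene vial 0.68 490.4197860962567 318.3716577540107 481 500 303 333
scene vial 0.58 436.7608695652174 313.7695652173913 430 444 303 324
scene cover_bar 0.84 226.35772811918062 197.0858472998138 196 257 134 255
top vial 0.47 237.77083333333334 289.875 234 241 287 293
top vial 0.47 247.94666666666666 255.92 243 253 252 260
top vial 0.44 221.16470588235293 327.50588235294117 215 227 323 331
top cover_bar 0.69 375.89850249584026 187.9891846921797 344 409 174 202
top cover_bar 0.32 470.89677419354837 287.35806451612905 461 481 278 296
```

```bash
cat >> h.py <<'E'
from scipy.spatial.transform import Rotation as Ro
def yawR(deg): # tool down, tool y at world yaw deg
    r=np.radians(deg);y=np.array([np.cos(r),np.sin(r),0]);z=np.array([0,0,-1.]);return np.c_[np.cross(y,z),y,z]
def go(p,Rt):
    s=bot.read_state();R0=np.array(s['tcp_rot']);d=R0.T@(np.array(p)-s['position'])
    w=np.degrees(Ro.from_matrix(R0.T@Rt).as_rotvec());print('shift',d.round(4),'turn',w.round(2),'rows',np.linalg.norm(d)/.0417,np.linalg.norm(w)/7.16)
E
python3 -c "
from h import *
go([.4255,.305,.2],yawR(-13))"
```

```text
shift [-0.326  -0.2153  0.0395] turn [-0.    0.   87.14] rows 9.416347277991564 12.170516471640545
```

play_rows([
  [[-0.326, -0.215, 0.04, 0, 0, 50], [-0.326, -0.215, 0.04, 0, 0, 50], [-0.326, -0.215, 0.04, 0, 0, 50], [-0.326, -0.215, 0.04, 0, 0, 50], [-0.326, -0.215, 0.04, 0, 0, 50], [-0.326, -0.215, 0.04, 0, 0, 50], [-0.326, -0.215, 0.04, 0, 0, 50], [-0.326, -0.215, 0.04, 0, 0, 50]],
], fingers=0.045)

```text
time_s: 2.37
position: [0.3883, 0.3485, 0.2057]
tcp_rot: [[-0.405, 0.914, 0.001], [0.914, 0.405, 0.001], [0.0, 0.001, -1.0]]
force: [0.9, 0.9, 0.4]
opening: 0.542
grasp_force: 0.0
```

```bash
python3 -c "
from h import *
go([.4255,.305,.13],yawR(-13))"
```

```text
shift [-0.0548  0.0163  0.0757] turn [ 5.000e-02 -3.000e-02  3.691e+01] rows 2.2753072206754386 5.154584946338801
```

play_rows([
  [[-0.055, 0.016, 0.075, 0, 0, 37], [-0.055, 0.016, 0.075, 0, 0, 37], [-0.055, 0.016, 0.075, 0, 0, 37], [-0.055, 0.016, 0.075, 0, 0, 37], [-0.055, 0.016, 0.075, 0, 0, 37], [-0.055, 0.016, 0.075, 0, 0, 37], [-0.055, 0.016, 0.075, 0, 0, 37], [-0.055, 0.016, 0.075, 0, 0, 37]],
])

```text
time_s: 3.03
position: [0.4244, 0.3065, 0.1308]
tcp_rot: [[0.22, 0.976, 0.001], [0.976, -0.22, 0.0], [0.0, 0.001, -1.0]]
force: [-1.0, 0.1, -0.2]
opening: 0.518
grasp_force: 0.0
```

```bash
python3 - <<'E'
from h import *
go([.4255,.305,.077],yawR(-13))
s=cap('scene');t=cap('top')
k=lambda i,x,y,w,h,f:cv2.resize(i['frame'][y:y+h,x:x+w,::-1],None,fx=f,fy=f,interpolation=cv2.INTER_CUBIC)
A=k(s,390,250,100,130,4);B=k(t,190,240,100,130,4);cv2.imwrite('pics/g1.png',np.hstack([A,B]))
E
```

```text
shift [-0.0012  0.0014  0.0538] turn [ 0.03 -0.02  0.3 ] rows 1.2918861543054498 0.04277545518570442
```

View pics/g1.png

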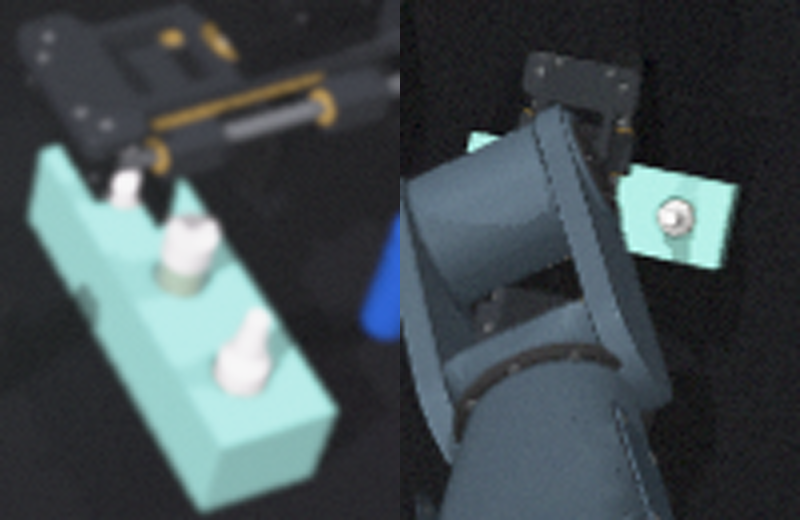

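The vial (crop 188,245) lies under the open fingers, clear of both droppers. Descending.

play_rows([
  [[-0.001, 0.001, 0.012, 0, 0, 0.3], [-0.001, 0.001, 0.024, 0, 0, 0.3], [-0.001, 0.001, 0.034, 0, 0, 0.3], [-0.001, 0.001, 0.042, 0, 0, 0.3], [-0.001, 0.001, 0.049, 0, 0, 0.3], [-0.001, 0.001, 0.053, 0, 0, 0.3], [-0.001, 0.001, 0.054, 0, 0, 0.3], [-0.001, 0.001, 0.054, 0, 0, 0.3]],
])

```text
time_s: 3.8
position: [0.4249, 0.3051, 0.0763]
tcp_rot: [[0.227, 0.974, -0.0], [0.974, -0.227, -0.0], [-0.0, -0.0, -1.0]]
force: [0.4, 0.6, 0.0]
opening: 0.517
grasp_force: 0.0
```

play_rows([
  [[0, 0, 0, 0, 0, 0], [0, 0, 0, 0, 0, 0], [0, 0, 0, 0, 0, 0], [0, 0, 0, 0, 0, 0], [0, 0, 0, 0, 0, 0], [0, 0, 0, 0, 0, 0]],
], fingers=0.015)

```text
time_s: 4.3
position: [0.4252, 0.3052, 0.0769]
tcp_rot: [[0.228, 0.974, 0.001], [0.974, -0.228, 0.0], [0.0, 0.001, -1.0]]
force: [-0.4, -0.2, 1.8]
opening: 0.263
grasp_force: 30.0
```

play_rows([
  [[0, 0, -0.01, 0, 0, 0], [0, 0, -0.025, 0, 0, 0], [0, 0, -0.045, 0, 0, 0], [0, 0, -0.07, 0, 0, 0], [0, 0, -0.095, 0, 0, 0], [0, 0, -0.115, 0, 0, 0], [0, 0, -0.125, 0, 0, 0], [0, 0, -0.125, 0, 0, 0]],
])

```text
time_s: 4.97
position: [0.4263, 0.3057, 0.2043]
tcp_rot: [[0.228, 0.974, 0.005], [0.974, -0.228, 0.002], [0.003, 0.005, -1.0]]
force: [0.1, 0.2, -1.1]
opening: 0.264
grasp_force: 30.0
```

```bash
python3 - <<'E'
from h import *
s=bot.read_state();print(s['position'],s['opening'],s['grasp_force'])
go([.5518,-.101,.2],yawR(-79.15))
E
```

```text
[0.42627111 0.30573148 0.20429185] 0.2639457097791517 29.99725067988038
shift [-0.3675  0.2148  0.004 ] turn [ 0.12 -0.33 66.  ] rows 10.208236815064781 9.217449858323882
```

play_rows([
  [[-0.012, 0.007, 0, 0, 0, 3], [-0.032, 0.02, 0, 0, 0, 7], [-0.06, 0.035, 0, 0, 0, 12], [-0.09, 0.053, 0, 0, 0, 17], [-0.12, 0.07, 0, 0, 0, 22], [-0.15, 0.088, 0, 0, 0, 27], [-0.18, 0.105, 0, 0, 0, 32], [-0.21, 0.123, 0, 0, 0, 37]],
])

```text
time_s: 5.63
position: [0.496, 0.0711, 0.2002]
tcp_rot: [[0.771, 0.637, -0.003], [0.637, -0.771, 0.0], [-0.002, -0.002, -1.0]]
force: [0.4, 0.5, -0.8]
opening: 0.267
grasp_force: 30.0
```

```bash
python3 - <<'E'
from h import *
go([.5518,-.101,.2],yawR(-79.15))
E
```

```text
shift [-0.0667  0.1682  0.    ] turn [-0.1   0.16 28.75] rows 4.338713578834535 4.015152840566449
```

play_rows([
  [[-0.01, 0.026, 0, 0, 0, 5], [-0.021, 0.053, 0, 0, 0, 10], [-0.032, 0.081, 0, 0, 0, 15], [-0.043, 0.108, 0, 0, 0, 20], [-0.053, 0.133, 0, 0, 0, 24], [-0.061, 0.153, 0, 0, 0, 27], [-0.066, 0.166, 0, 0, 0, 28.5], [-0.067, 0.168, 0, 0, 0, 28.7]],
])

```text
time_s: 6.3
position: [0.5536, -0.1016, 0.2004]
tcp_rot: [[0.982, 0.19, -0.001], [0.19, -0.982, -0.0], [-0.001, -0.0, -1.0]]
force: [-0.3, -0.2, 0.6]
opening: 0.268
grasp_force: 30.0
```

play_rows([
  [[0, 0, 0, 0, 0, 0], [0, 0, 0, 0, 0, 0], [0, 0, 0, 0, 0, 0]],
])

```text
time_s: 6.55
position: [0.5522, -0.0977, 0.2012]
tcp_rot: [[0.981, 0.195, -0.002], [0.195, -0.981, 0.001], [-0.001, -0.001, -1.0]]
force: [-0.4, 0.2, -0.3]
opening: 0.269
grasp_force: 30.0
```

```bash
python3 - <<'E'
from h import *
go([.5518,-.101,.2],yawR(-79.15))
s=cap('scene');t=cap('top')
k=lambda i,x,y,w,h,f:cv2.resize(i['frame'][y:y+h,x:x+w,::-1],None,fx=f,fy=f,interpolation=cv2.INTER_CUBIC)
cv2.imwrite('pics/w1.png',k(s,210,120,150,150,4))
for cam in('scene','top'):
  for r in finder.outline_of(cam,'vial')[:5]:
      ys,xs=np.nonzero(r['pixels']);print(cam,round(r['confidence'],2),xs.mean(),ys.mean(),xs.min(),xs.max(),ys.min(),ys.max())
print(proj(s,[[.5518,-.101,.138],[.5518,-.101,.213],[.5518,-.101,.09]]))
E
```

```text
shift [-0.0011  0.0031  0.0012] turn [-0.07  0.08  0.4 ] rows 0.0844524898436022 0.05764297829354965
scene 0.89 387.00847457627117 334.70621468926555 380 394 320 350
scene 0.83 273.7037037037037 184.92962962962963 269 280 167 199
scene 0.59 490.6969696969697 317.6606060606061 482 500 304 332
top 0.66 248.07142857142858 255.78571428571428 243 253 252 260
top 0.59 221.40277777777777 327.30555555555554 216 227 323 331
[[276.75907822 196.13026837]
 [275.11049769 169.00915547]
 [277.74508627 212.27287373]]
```

View pics/w1.png

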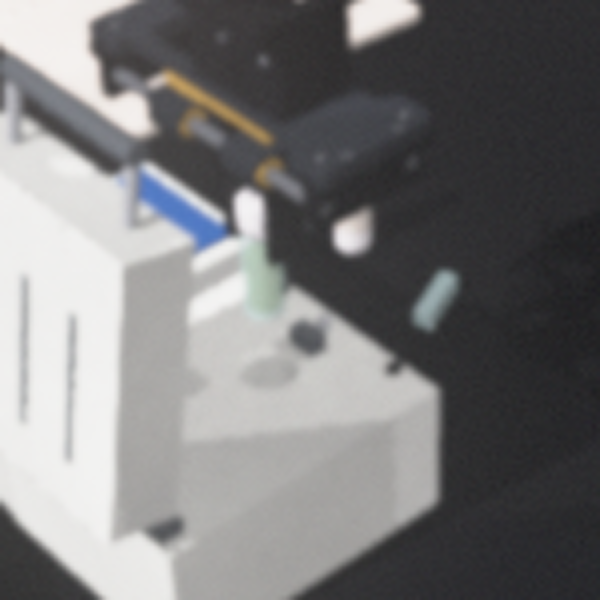

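Scene crop: vial bottom hangs at px (276,197), right over the well mouth (277.5,213). Trim and lower to just above the mouth.

play_rows([
  [[-0.001, 0.003, 0.01, 0, 0, 0.4], [-0.001, 0.003, 0.02, 0, 0, 0.4], [-0.001, 0.003, 0.03, 0, 0, 0.4], [-0.001, 0.003, 0.038, 0, 0, 0.4], [-0.001, 0.003, 0.042, 0, 0, 0.4], [-0.001, 0.003, 0.042, 0, 0, 0.4], [-0.001, 0.003, 0.042, 0, 0, 0.4], [-0.001, 0.003, 0.042, 0, 0, 0.4]],
])

```text
time_s: 7.42
position: [0.5531, -0.1026, 0.1597]
tcp_rot: [[0.982, 0.186, 0.001], [0.186, -0.982, -0.0], [0.001, 0.0, -1.0]]
force: [-0.1, -0.4, -0.8]
opening: 0.269
grasp_force: 30.0
```

play_rows([
  [[0, 0, 0, 0, 0, 0], [0, 0, 0, 0, 0, 0]],
])

```text
time_s: 7.58
position: [0.5531, -0.1026, 0.1601]
tcp_rot: [[0.982, 0.186, 0.001], [0.186, -0.982, -0.0], [0.001, 0.001, -1.0]]
force: [-1.1, -0.1, -0.0]
opening: 0.266
grasp_force: 30.0
```

```bash
python3 - <<'E'
from h import *
go([.5518,-.101,.139],yawR(-79.15))
s=cap('scene');t=cap('top')
k=lambda i,x,y,w,h,f:cv2.resize(i['frame'][y:y+h,x:x+w,::-1],None,fx=f,fy=f,interpolation=cv2.INTER_CUBIC)
cv2.imwrite('pics/w2.png',k(s,240,160,80,70,8))
st=bot.read_state();p=np.array(st['position']);print(p,st['force'])
print((proj(s,[p-[0,0,.062],[.5518,-.101,.09]])-[240,160])*8)
E
```

```text
shift [-0.001  -0.0018  0.0211] turn [ 0.03 -0.05 -0.11] rows 0.50793411716443 0.017597840593722994
[ 0.55295946 -0.10253788  0.15999734] [-0.18970919  0.75525175  0.53230021]
[[294.53597301 395.60513121]
 [301.96069017 418.18298984]]
```

View pics/w2.png

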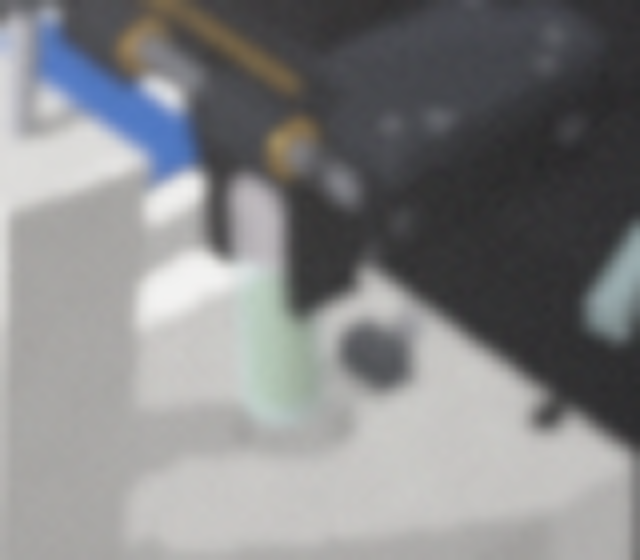

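Vial bottom sits at about crop (279,403), while the mouth centre should be near (300,418): the vial is held off-centre along the pads by some mm. Measuring it properly.

```bash
python3 - <<'E'
from h import *
np.set_printoptions(precision=2,suppress=True,linewidth=200)
s1=cv2.imread('pics/s1.png').astype(float);
f=[cap('scene') for _ in range(6)];s=f[0];im=np.mean([c['frame'] for c in f],0)
g=s1[...,:].mean(2)
print('mouth orig');
for r in range(206,221): print(r,g[r,266:292].astype(int))
print('sat (g-r)')
d=im[...,1]-im[...,0]
for r in range(193,215): print(r,d[r,264:290].astype(int))
E
```

```text
mouth orig
206 [196 199 198 198 199 199 197 199 200 202 201 198 190 181 174 167 156 134 114  98  91  88  90  95 112 146]
207 [196 197 198 196 199 199 199 201 203 204 203 201 193 184 177 171 166 156 140 123 107  96  99 110 130 157]
208 [197 198 199 198 200 203 204 204 203 202 201 198 191 184 179 176 173 168 160 150 135 126 130 146 163 179]
209 [198 198 198 198 203 205 204 200 195 191 189 187 182 178 177 176 173 173 172 170 165 162 167 179 188 193]
210 [198 198 198 200 202 200 196 190 182 179 177 176 174 172 171 170 171 173 178 184 186 185 190 193 195 197]
211 [197 197 197 198 196 191 186 179 176 173 174 173 173 172 170 166 165 170 179 189 195 194 197 198 196 198]
212 [196 196 195 194 191 182 180 176 173 172 171 172 173 170 167 164 163 164 177 190 196 196 198 196 197 198]
213 [197 196 196 192 184 177 176 173 172 170 170 172 173 169 167 165 159 166 180 193 197 198 198 198 197 198]
214 [196 197 195 190 181 178 174 172 170 170 172 171 173 170 169 165 165 174 186 195 199 199 198 197 196 195]
215 [196 197 195 193 187 182 177 171 170 170 172 173 171 172 171 173 176 184 191 195 197 198 198 19
[... 1718 characters left out ...]
  1  0  0  1  1  2  1  1  1]
207 [-2 -1 -1 -1  0  2  8 14 17 17 17 16 15 14 12 10  6  2  0  0  0  0  0  1  1  0]
208 [-1 -2 -1  0  0  1  8 14 17 17 16 16 15 14 13 10  5  1  0  0  0  0  0  0  0  0]
209 [-2 -1 -1 -1  0  2  7 13 16 17 16 16 15 14 12  9  5  1  0  0  0  0  0  0  0  0]
210 [-1 -1 -1  0 -1  0  6 12 15 16 16 16 14 13 11  8  3  0  0  0  0  0 -1  0  0  0]
211 [-2 -1  0  0  0  0  3  7 12 13 14 13 13 11  8  5  2  0  0  0  0  0  0  0  0  0]
212 [-1  0 -1  0 -1  0  0  3  7  8 10 10  9  7  4  2  0  0 -1 -1  0  0  0  0  0  0]
213 [-1  0  0 -1 -1 -1  0  0  2  3  4  4  3  3  1  0  0 -1  0  0  0  0  0  0  0 -1]
214 [-1  0 -1 -1 -1 -1 -1 -1  0  0  0  1  0  0  0  0  0  0  0  0  0  0 -1 -1  0 -1]
```

play_rows([
  [[-0.002, -0.0015, 0, 0, 0, 0], [-0.0035, -0.003, 0, 0, 0, 0], [-0.0035, -0.003, 0.002, 0, 0, 0], [-0.0035, -0.003, 0.005, 0, 0, 0], [-0.0035, -0.003, 0.008, 0, 0, 0], [-0.0035, -0.003, 0.009, 0, 0, 0], [-0.0035, -0.003, 0.009, 0, 0, 0], [-0.0035, -0.003, 0.009, 0, 0, 0]],
])

```text
time_s: 8.65
position: [0.5487, -0.1002, 0.1504]
tcp_rot: [[0.982, 0.186, -0.0], [0.186, -0.982, 0.0], [-0.0, -0.0, -1.0]]
force: [0.5, -0.6, -0.6]
opening: 0.27
grasp_force: 30.0
```

```bash
python3 - <<'E'
from h import *
np.set_printoptions(precision=2,suppress=True,linewidth=200)
f=[cap('scene') for _ in range(4)];im=np.mean([c['frame'] for c in f],0)
st=bot.read_state();print(np.array(st['position'])*1000,st['force'],st['moment'])
d=im[...,1]-im[...,0];g=im.mean(2)
for r in range(206,220,1): print(r,d[r,266:284].astype(int),g[r,264:290].astype(int))
E
```

```text
[ 548.88 -100.24  150.68] [-0.26  0.32  0.27] [-0.06  0.18  0.  ]
206 [-1 -2  0 -1 -1  2  8 14 16 17 17 16 15 14 12 11  7  3] [198 197 198 199 200 199 200 200 202 198 193 189 184 179 171 164 158 154 146 131 112  97  88  86  87  92]
207 [-1 -1 -1 -1  0  2  7 14 16 17 17 16 16 15 13 11  8  3] [198 198 198 199 199 199 200 202 203 200 194 190 184 178 172 165 159 157 157 152 138 122 106  96  97 110]
208 [-1  0  0 -1 -1  1  6 13 16 18 17 17 15 14 13 11  6  1] [197 197 198 199 199 199 201 204 205 200 195 189 185 179 171 164 159 158 162 164 160 150 135 124 130 146]
209 [-1  0  0 -1  0  1  7 13 17 17 17 17 16 14 13 11  7  2] [195 195 196 195 194 194 197 200 203 200 193 188 184 178 172 164 159 157 163 169 172 170 166 163 168 180]
210 [-1  0  0 -1  0  1  7 13 17 18 17 16 16 14 13 11  7  3] [187 187 186 184 183 182 183 187 192 195 192 189 184 179 172 164 159 157 163 171 179 184 186 187 191 194]
211 [ 0  0 -1  0 -1  1  7 13 16 17 17 17 16 14 13 12  7  2] [177 177 176 176 174 172 170 174 183 191 192 189 185 178 172 165 159 157 160 169 180 191 196 197 197 198]
212 [-1 -1  0 -1 -1  0  5 12 15 17 17 
[... 589 characters left out ...]
173 177 185 194 198 199 200 200 200]
216 [-1 -1  0  0  0  0  0  0  1  3  4  4  4  3  1  0 -1 -1] [171 172 174 176 179 180 178 175 175 179 181 184 187 186 183 181 181 184 188 193 196 197 197 198 199 199]
217 [-1  0  0 -1 -1 -1  0 -1  0  0  0  0  0  0 -1 -1 -1 -1] [171 173 178 184 189 191 190 190 189 188 188 188 188 189 188 188 189 192 194 196 197 197 197 198 199 200]
218 [-1 -1 -1  0 -1 -1 -1 -1  0 -1  0 -1 -1 -1 -2 -1 -1 -1] [177 179 185 191 194 196 197 197 197 196 195 195 195 194 193 194 194 195 196 196 197 198 198 198 199 198]
219 [-1 -1 -1 -2 -1 -1 -1 -1 -1 -1  0  0 -1 -1 -1 -1 -1 -1] [187 189 192 195 197 198 199 199 199 198 197 197 197 196 196 196 195 196 195 196 196 197 197 197 197 198]
```

play_rows([
  [[0, -0.001, 0.001, 0, 0, 0], [0, -0.001, 0.003, 0, 0, 0], [0, -0.001, 0.005, 0, 0, 0], [0, -0.001, 0.007, 0, 0, 0], [0, -0.001, 0.008, 0, 0, 0], [0, -0.001, 0.008, 0, 0, 0]],
])

```text
time_s: 9.35
position: [0.5486, -0.0992, 0.1423]
tcp_rot: [[0.982, 0.186, -0.0], [0.186, -0.982, -0.0], [-0.0, 0.0, -1.0]]
force: [1.0, -0.5, -1.1]
opening: 0.269
grasp_force: 30.0
```

```bash
python3 - <<'E'
from h import *
np.set_printoptions(precision=2,suppress=True,linewidth=200)
for _ in range(4): 
  c=cap('scene');st=bot.read_state();print(np.array(st['position'])*1000,st['force'],st['moment'])
E
```

```text
[548.61 -99.25 142.39] [-0.08  0.78 -0.15] [-0.15  0.06 -0.  ]
[548.6  -99.23 142.48] [ 0.4  -0.29  0.3 ] [-0.14  0.09  0.01]
[548.6  -99.25 142.55] [-0.04 -1.01 -0.45] [-0.16  0.1  -0.  ]
[548.62 -99.23 142.59] [-0.07  0.75 -0.83] [-0.17  0.05 -0.01]
```

No contact with the bottom ~9 mm below the mouth, so it has entered the well. Continuing down.

play_rows([
  [[0, 0, 0.004, 0, 0, 0], [0, 0, 0.008, 0, 0, 0], [0, 0, 0.012, 0, 0, 0], [0, 0, 0.016, 0, 0, 0], [0, 0, 0.02, 0, 0, 0], [0, 0, 0.024, 0, 0, 0], [0, 0, 0.026, 0, 0, 0], [0, 0, 0.026, 0, 0, 0]],
])

```text
time_s: 10.22
position: [0.5486, -0.0993, 0.116]
tcp_rot: [[0.982, 0.186, -0.0], [0.186, -0.982, -0.0], [-0.0, -0.0, -1.0]]
force: [0.1, -1.1, -0.9]
opening: 0.265
grasp_force: 30.0
```

play_rows([
  [[0, 0, 0.001, 0, 0, 0], [0, 0, 0.002, 0, 0, 0], [0, 0, 0.003, 0, 0, 0], [0, 0, 0.003, 0, 0, 0]],
])

```text
time_s: 10.55
position: [0.5487, -0.0992, 0.1136]
tcp_rot: [[0.982, 0.186, 0.0], [0.186, -0.982, -0.0], [0.0, 0.0, -1.0]]
force: [1.6, -0.8, -1.3]
opening: 0.268
grasp_force: 30.0
```

play_rows([
  [[0, 0, 0.001, 0, 0, 0], [0, 0, 0.002, 0, 0, 0], [0, 0, 0.002, 0, 0, 0]],
])

```text
time_s: 10.8
position: [0.5487, -0.0992, 0.1119]
tcp_rot: [[0.982, 0.186, 0.0], [0.186, -0.982, -0.0], [0.0, 0.0, -1.0]]
force: [1.7, -1.3, 2.5]
opening: 0.264
grasp_force: 30.0
```

play_rows([
  [[0, 0, 0.001, 0, 0, 0], [0, 0, 0.001, 0, 0, 0]],
])

```text
time_s: 10.97
position: [0.5489, -0.0993, 0.1118]
tcp_rot: [[0.982, 0.186, 0.001], [0.186, -0.982, -0.0], [0.001, 0.001, -1.0]]
force: [-0.6, -0.5, 8.7]
opening: 0.263
grasp_force: 30.0
```

Floor contact (8.7 N). Release and rise.

play_rows([
  [[0, 0, -0.001, 0, 0, 0], [0, 0, -0.001, 0, 0, 0], [0, 0, -0.001, 0, 0, 0], [0, 0, -0.001, 0, 0, 0], [0, 0, -0.001, 0, 0, 0], [0, 0, -0.001, 0, 0, 0]],
], fingers=0.05)

```text
time_s: 11.47
position: [0.5483, -0.099, 0.1113]
tcp_rot: [[0.982, 0.186, -0.001], [0.186, -0.982, 0.0], [-0.001, -0.0, -1.0]]
force: [-0.9, -0.6, 0.3]
opening: 0.557
grasp_force: 0.0
```

play_rows([
  [[0, 0, -0.005, 0, 0, 0], [0, 0, -0.015, 0, 0, 0], [0, 0, -0.03, 0, 0, 0], [0, 0, -0.05, 0, 0, 0], [-0.01, 0, -0.075, 0, 0, 0], [-0.03, 0, -0.1, 0, 0, 0], [-0.06, 0, -0.125, 0, 0, 0], [-0.09, 0, -0.14, 0, 0, 0]],
])

```text
time_s: 12.13
position: [0.4607, -0.1165, 0.2547]
tcp_rot: [[0.982, 0.188, 0.005], [0.188, -0.982, -0.003], [0.004, 0.003, -1.0]]
force: [-0.0, 0.2, -0.2]
opening: 0.574
grasp_force: 0.0
```

```bash
python3 - <<'E'
from h import *
np.set_printoptions(precision=4,suppress=True,linewidth=200)
s=cap('scene')
im=s['frame'][:,:,::-1]; A=cv2.resize(im[125:290,175:330],None,fx=3.6,fy=3.6,interpolation=cv2.INTER_CUBIC)
cv2.imwrite('pics/v1.png',A)
for r in finder.outline_of('scene','vial')[:5]:
      ys,xs=np.nonzero(r['pixels']);print(round(r['confidence'],2),xs.mean(),ys.mean(),xs.min(),xs.max(),ys.min(),ys.max())
print(proj(s,[[.5518,-.101,.125],[.5518,-.101,.09]]))
st=bot.read_state();print(st['position'],st['force'],st['opening'],st['joint_positions'])
E
```

```text
0.87 387.0845070422535 334.056338028169 380 395 319 350
0.74 490.45428571428573 318.8142857142857 481 500 304 333
0.53 226.4164993611973 196.6402628216828 196 259 134 255
0.46 277.0691823899371 206.29559748427673 272 282 198 215
[[277.0312 200.5914]
 [277.7451 212.2729]]
[ 0.4575 -0.116   0.2547] [ 0.1958 -0.0746  0.1638] 0.5760881577947343 [-27.8075  17.1995 102.41    -0.0463  60.2515  51.5569]
```

View pics/v1.png

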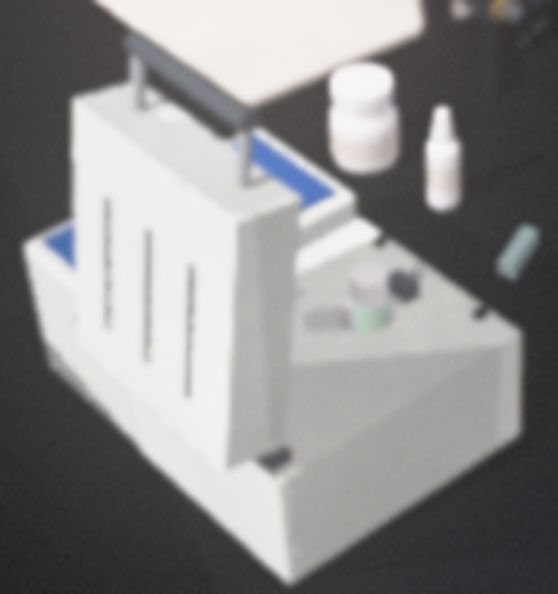

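Vial is seated: cap top at scene (277,201) as predicted for 35 mm above the deck, cover still up. Now the bar: work out the hinge position and cover angle.

```bash
cat > bar.py <<'E'
from h import *
O=np.array([.5886,-.0937]);Y=np.radians(10.85);px=np.array([np.cos(Y),np.sin(Y),0]);py=np.array([-np.sin(Y),np.cos(Y),0]);uz=np.array([0,0,1.])
def loc(X): d=np.array(X)-[*O,0];return np.array([d@px,d@py,d[2]])
def wor(l): return np.array([*O,0])+l[0]*px+l[1]*py+l[2]*uz
def tilt(a): a=np.radians(a);z=np.cos(a)*px-np.sin(a)*uz;y=np.sin(a)*px+np.cos(a)*uz;return np.c_[np.cross(y,z),y,z]
HX=.0975
def barl(th,hx=None):
    p=th+np.arctan2(20,220);r=np.hypot(.22,.02);return np.array([(HX if hx is None else hx)-r*np.cos(p),0,.098+r*np.sin(p)])
E
python3 - <<'E'
from bar import *
np.set_printoptions(precision=4,suppress=True)
s=cap('scene');t=cap('top')
print('knob',loc(atz(s,(251.4,252),.098)))
print('bar',loc([.6593,-.082,.3202]))
for hx in (.0875,.0975,.1075):
  for th in (1.3,1.35,1.4,1.45): print(hx,th,barl(th,hx),proj(s,wor(barl(th,hx))),proj(t,wor(barl(th,hx))))
E
```

```text
knob [0.0912 0.0667 0.098 ]
bar [ 0.0716 -0.0018  0.3202]
0.0875 1.3 [0.0479 0.     0.3153] [[238.6599 144.0681]] [[382.9498 199.0646]]
0.0875 1.35 [0.0588 0.     0.317 ] [[234.018  145.4988]] [[382.0037 194.5901]]
0.0875 1.4 [0.0698 0.     0.3182] [[229.3169 147.2048]] [[381.0269 190.1179]]
0.0875 1.45 [0.0808 0.     0.3188] [[224.5723 149.1851]] [[380.023  185.6647]]
0.0975 1.3 [0.0579 0.     0.3153] [[234.491  146.0635]] [[382.0188 195.059 ]]
0.0975 1.35 [0.0688 0.     0.317 ] [[229.7997 147.5151]] [[381.0719 190.5856]]
0.0975 1.4 [0.0798 0.     0.3182] [[225.0498 149.243 ]] [[380.0948 186.1164]]
0.0975 1.45 [0.0908 0.     0.3188] [[220.2574 151.2461]] [[379.091  181.6678]]
0.1075 1.3 [0.0679 0.     0.3153] [[230.2818 148.0793]] [[381.0882 191.0587]]
0.1075 1.35 [0.0788 0.     0.317 ] [[225.5405 149.5522]] [[380.1405 186.5867]]
0.1075 1.4 [0.0898 0.     0.3182] [[220.7413 151.3023]] [[379.1631 182.1205]]
0.1075 1.45 [0.1008 0.     0.3188] [[215.9005 153.3284]] [[378.1594 177.6768]]
```

```bash
python3 - <<'E'
from bar import *
b=np.array([.0715,-.001,.3173]);R=tilt(55)
go(wor(b)-.083*R[:,2],R)
E
```

```text
shift [ 0.1545  0.0028 -0.1319] turn [-27.18  27.42 -87.1 ] rows 4.871721204300389 13.306198461279
```

play_rows([
  [[0, 0, -0.03, -1.7, 1.7, -5.4], [0, 0, -0.06, -3.4, 3.4, -10.9], [0, 0, -0.09, -5.1, 5.1, -16.3], [0, 0, -0.12, -6.8, 6.8, -21.8], [0, 0, -0.132, -8.5, 8.6, -27.2], [0, 0, -0.132, -10.2, 10.3, -32.6], [0, 0, -0.132, -11.9, 12, -38.1], [0, 0, -0.132, -13.6, 13.7, -43.5]],
], fingers=0.032)

```text
time_s: 13.0
position: [0.4611, -0.1156, 0.3839]
tcp_rot: [[0.553, 0.77, 0.318], [0.823, -0.563, -0.067], [0.128, 0.299, -0.946]]
force: [-0.4, 0.5, 0.3]
opening: 0.368
grasp_force: 0.0
```

```bash
python3 - <<'E'
from bar import *
b=np.array([.0715,-.001,.3173]);R=tilt(55)
go(wor(b)-.083*R[:,2],R)
E
```

```text
shift [0.1047 0.1025 0.045 ] turn [-13.66  13.58 -43.23] rows 3.6753939788865013 6.610211774179152
```

play_rows([
  [[0.013, 0.013, 0.006, -1.8, 1.8, -5.6], [0.03, 0.029, 0.013, -3.6, 3.6, -11.4], [0.047, 0.046, 0.02, -5.5, 5.4, -17.3], [0.064, 0.063, 0.028, -7.3, 7.3, -23], [0.081, 0.079, 0.035, -9.1, 9.1, -28.9], [0.094, 0.092, 0.041, -11, 10.9, -34.6], [0.105, 0.102, 0.045, -12.7, 12.7, -40.4], [0.105, 0.102, 0.045, -13.7, 13.6, -43.2]],
])

```text
time_s: 13.67
position: [0.6143, -0.0909, 0.3838]
tcp_rot: [[-0.187, 0.805, 0.564], [0.982, 0.152, 0.108], [0.001, 0.574, -0.819]]
force: [0.5, -0.5, 0.1]
opening: 0.37
grasp_force: 0.0
```

play_rows([
  [[0, 0, 0, 0, 0, 0], [0, 0, 0, 0, 0, 0], [0, 0, 0, 0, 0, 0]],
])

```text
time_s: 13.92
position: [0.6114, -0.0907, 0.3843]
tcp_rot: [[-0.181, 0.807, 0.562], [0.983, 0.147, 0.106], [0.003, 0.572, -0.82]]
force: [0.4, -0.5, 0.2]
opening: 0.367
grasp_force: 0.0
```

```bash
python3 - <<'E'
from bar import *
b=np.array([.0715,-.001,.3173]);R=tilt(55)
go(wor(b)-.083*R[:,2],R);go(wor(b)-.003*R[:,2],R)
s=cap('scene','b1.png');st=bot.read_state();print(st['joint_positions'])
cv2.imwrite('pics/b1c.png',cv2.resize(s['frame'][60:220,150:310,::-1],None,fx=3.7,fy=3.7,interpolation=cv2.INTER_CUBIC))
E
```

```text
shift [ 0.0003  0.0014 -0.0003] turn [-0.12  0.08 -0.43] rows 0.034408108030718636 0.06331518478820419
shift [0.0005 0.0015 0.0797] turn [-0.12  0.08 -0.43] rows 1.911586586084013 0.06331518478820419
[-28.91188249  11.24433713  96.79748375  29.55537731  47.68573878
 -54.77776617]
```

View pics/b1c.png

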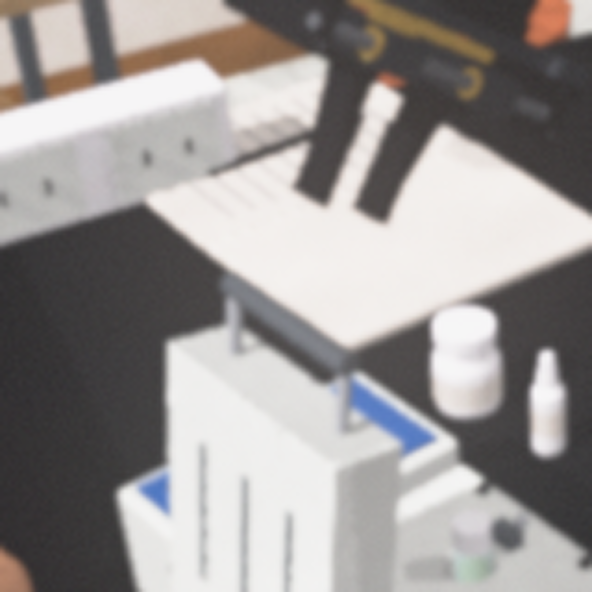

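Fingers at crop (345,205) point down toward the bar centre (288,322). Advancing along the tool axis, slowly, checking force.

play_rows([
  [[0, 0.001, 0.01, 0, 0, -0.4], [0, 0.001, 0.022, 0, 0, -0.4], [0, 0.001, 0.034, 0, 0, -0.4], [0, 0.001, 0.045, 0, 0, -0.4], [0, 0.001, 0.053, 0, 0, -0.4], [0, 0.001, 0.06, 0, 0, -0.4], [0, 0.001, 0.065, 0, 0, -0.4], [0, 0.001, 0.068, 0, 0, -0.4]],
])

```text
time_s: 14.63
position: [0.6505, -0.0833, 0.3284]
tcp_rot: [[-0.188, 0.806, 0.562], [0.982, 0.155, 0.107], [-0.001, 0.572, -0.82]]
force: [-0.3, -0.9, -0.0]
opening: 0.368
grasp_force: 0.0
```

play_rows([
  [[0, 0, 0.003, 0, 0, 0], [0, 0, 0.006, 0, 0, 0], [0, 0, 0.009, 0, 0, 0], [0, 0, 0.012, 0, 0, 0], [0, 0, 0.012, 0, 0, 0], [0, 0, 0.012, 0, 0, 0]],
])

```text
time_s: 15.13
position: [0.657, -0.0822, 0.3196]
tcp_rot: [[-0.188, 0.805, 0.563], [0.982, 0.155, 0.106], [-0.002, 0.573, -0.82]]
force: [-0.5, 0.2, 0.5]
opening: 0.372
grasp_force: 0.0
```

```bash
python3 - <<'E'
from bar import *
np.set_printoptions(precision=4,suppress=True)
b=np.array([.0715,-.001,.3173]);R=tilt(55)
go(wor(b)-.003*R[:,2],R)
s=cap('scene');print(bot.read_state()['force'])
p=np.array(bot.read_state()['position']);print(loc(p),proj(s,p))
cv2.imwrite('pics/b2c.png',cv2.resize(s['frame'][100:200,170:300,::-1],None,fx=6,fy=6,interpolation=cv2.INTER_CUBIC))
E
```

```text
shift [0.0006 0.0004 0.0001] turn [-0.07  0.1   0.04] rows 0.018123790768629622 0.017654876180489634
[ 0.0421 -0.4472  0.0518]
[ 0.0694 -0.0016  0.3197] [[228.9034 146.0847]]
```

View pics/b2c.png

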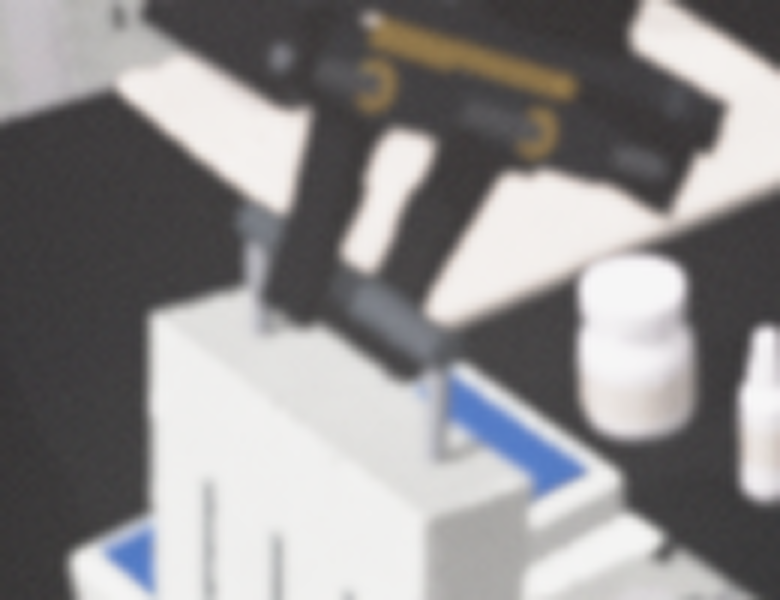

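The rear finger (crop 300,270) passes on the camera side of the bar and the front one (410,280) behind it; the bar lies between. Closing on it.

play_rows([
  [[0, 0, 0, 0, 0, 0], [0, 0, 0, 0, 0, 0], [0, 0, 0, 0, 0, 0], [0, 0, 0, 0, 0, 0], [0, 0, 0, 0, 0, 0], [0, 0, 0, 0, 0, 0]],
], fingers=0.008)

```text
time_s: 15.68
position: [0.6574, -0.0823, 0.3202]
tcp_rot: [[-0.187, 0.804, 0.564], [0.982, 0.155, 0.106], [-0.002, 0.574, -0.819]]
force: [0.9, 0.1, 1.2]
opening: 0.149
grasp_force: 30.0
```

```bash
python3 - <<'E'
from bar import *
np.set_printoptions(precision=4,suppress=True)
s=cap('scene');st=bot.read_state();print(st['force'],st['opening'],st['grasp_force'])
p=np.array(st['position']);R=np.array(st['tcp_rot']);l=loc(p+.003*R[:,2]);print(l)
# arc steps in tool axes, fixed orientation; keep pad offset
Rt=tilt(55);L=np.c_[px,py,uz]
th0=np.arccos((.0975-l[0])/np.hypot(.22,.02))-np.arctan2(20,220);print('th0',th0)
for th in np.arange(th0,0,-.05):
    d=L@(barl(th)-barl(th0));print(round(th,3),(R.T@d).round(4))
E
```

```text
[0.65   0.255  1.6934] 0.1490586289939079 29.99862492084503
[ 0.0715 -0.0018  0.3178]
th0 1.3620952823548822
1.362 [0. 0. 0.]
1.312 [-0.     -0.0099 -0.005 ]
1.262 [-0.     -0.02   -0.0095]
1.212 [-0.     -0.0303 -0.0134]
1.162 [-0.     -0.0407 -0.0169]
1.112 [-0.     -0.0514 -0.0198]
1.062 [-0.     -0.0622 -0.0222]
1.012 [-0.     -0.0731 -0.024 ]
0.962 [-0.     -0.084  -0.0253]
0.912 [ 0.     -0.0951 -0.0261]
0.862 [ 0.     -0.1061 -0.0263]
0.812 [ 0.     -0.1171 -0.0259]
0.762 [ 0.     -0.1281 -0.025 ]
0.712 [ 0.     -0.1391 -0.0236]
0.662 [ 0.     -0.15   -0.0216]
0.612 [ 0.0001 -0.1607 -0.019 ]
0.562 [ 0.0001 -0.1713 -0.016 ]
0.512 [ 0.0001 -0.1817 -0.0124]
0.462 [ 0.0001 -0.192  -0.0082]
0.412 [ 0.0001 -0.202  -0.0036]
0.362 [ 0.0001 -0.2118  0.0015]
0.312 [ 0.0002 -0.2213  0.0071]
0.262 [ 0.0002 -0.2306  0.0132]
0.212 [ 0.0002 -0.2395  0.0197]
0.162 [ 0.0002 -0.248   0.0267]
0.112 [ 0.0002 -0.2563  0.034 ]
0.062 [ 0.0003 -0.2641  0.0418]
0.012 [ 0.0003 -0.2715  0.05  ]
```

play_rows([
  [[0, -0.005, -0.0025, 0, 0, 0], [0, -0.013, -0.0065, 0, 0, 0], [0, -0.0225, -0.0105, 0, 0, 0], [0, -0.033, -0.0145, 0, 0, 0], [0, -0.0435, -0.0178, 0, 0, 0], [0, -0.0514, -0.0198, 0, 0, 0], [0, -0.0568, -0.021, 0, 0, 0], [0, -0.0595, -0.0216, 0, 0, 0]],
])

```text
time_s: 16.4
position: [0.5963, -0.0939, 0.3048]
tcp_rot: [[-0.187, 0.804, 0.565], [0.982, 0.154, 0.106], [-0.002, 0.575, -0.818]]
force: [-0.5, 2.2, 7.9]
opening: 0.153
grasp_force: 30.0
```

```bash
cat > arc.py <<'E'
from bar import *
import sys
np.set_printoptions(precision=4,suppress=True)
st=bot.read_state();print(st['force'],st['opening'],st['grasp_force'],st['joint_positions'])
p=np.array(st['position']);R=np.array(st['tcp_rot']);l=loc(p);L=np.c_[px,py,uz]
off=np.array([-.003*.574,-.0018,.003*.819-.0003])
# angle from pad normal constraint
n=np.array([np.sin(np.radians(55)),0,np.cos(np.radians(55))])
from scipy.optimize import brentq
th0=brentq(lambda t:n@(barl(t)+off-l),-.1,1.55);print('th0',th0,'slide',l-barl(th0)-off)
for th in np.arange(th0-.05,th0-.5,-.05): print(round(th,3),(R.T@(L@(barl(th)+off-l))).round(4))
E
python3 arc.py
```

```text
[-0.534   2.1542  7.8846] 0.1526437858735006 30.001262426376343 [-30.2617  15.7498 105.1926  38.1576  37.4698 -67.46  ]
th0 1.0746655875319793 slide [-0.0011  0.0002  0.0016]
1.025 [-0.0002 -0.0109  0.    ]
0.975 [-0.0002 -0.0218 -0.0014]
0.925 [-0.0002 -0.0328 -0.0023]
0.875 [-0.0002 -0.0439 -0.0027]
0.825 [-0.0002 -0.0549 -0.0025]
0.775 [-0.0002 -0.0659 -0.0017]
0.725 [-0.0002 -0.0769 -0.0004]
0.675 [-0.0002 -0.0878  0.0014]
0.625 [-0.0002 -0.0986  0.0038]
```

```bash
cat > arc2.py <<'E'
from bar import *
import sys
from scipy.optimize import brentq
np.set_printoptions(precision=4,suppress=True)
a1=float(sys.argv[1]);th1=float(sys.argv[2]);N=int(sys.argv[3])   # target alpha, theta, rows
st=bot.read_state();print(np.array(st['force']),st['opening'],st['grasp_force'],np.array(st['joint_positions']))
p=np.array(st['position']);R=np.array(st['tcp_rot']);L=np.c_[px,py,uz]
z=L.T@R[:,2];a0=np.degrees(np.arctan2(-z[2],z[0]));y=L.T@R[:,1]
l=loc(p+.003*R[:,2]);th0=brentq(lambda t:y@(barl(t)-l)+0*t,-.2,1.5)
print('alpha',a0,'th0',th0,'slide mm',(l-barl(th0))*1000)
dz=float(sys.argv[4]) if len(sys.argv)>4 else 0
for k in range(1,N+1):
    th=th0+(th1-th0)*k/N;a=a0+(a1-a0)*k/N;Rt=tilt(a);b=barl(th);b[1]=l[1]
    d=R.T@(wor(b)-.003*Rt[:,2]-p+dz*uz);w=np.degrees(Ro.from_matrix(R.T@Rt).as_rotvec());print(round(th,3),round(a,1),d.round(4),w.round(2))
E
python3 arc2.py 62 .65 8 .001
```

```text
[-0.534   2.1542  7.8846] 0.1526437858735006 30.001262426376343 [-30.2617  15.7498 105.1926  38.1576  37.4698 -67.46  ]
alpha 54.921399525193564 th0 1.0738921001309145 slide mm [-0.9897 -1.6016  1.41  ]
1.021 55.8 [-0.     -0.0109 -0.0012] [0.88 0.15 0.01]
0.968 56.7 [-0.     -0.0225 -0.0027] [1.77 0.15 0.01]
0.915 57.6 [-0.     -0.0341 -0.0035] [2.65 0.15 0.01]
0.862 58.5 [-0.     -0.0457 -0.0038] [3.54 0.15 0.01]
0.809 59.3 [-0.     -0.0574 -0.0034] [4.42 0.15 0.01]
0.756 60.2 [ 0.     -0.069  -0.0024] [5.31 0.15 0.01]
0.703 61.1 [ 0.     -0.0806 -0.0008] [6.19 0.15 0.01]
0.65 62.0 [ 0.     -0.092   0.0015] [7.08 0.16 0.  ]
```

play_rows([
  [[0, -0.007, -0.0008, 0.5, 0, 0], [0, -0.0165, -0.002, 1.3, 0, 0], [0, -0.028, -0.003, 2.2, 0, 0], [0, -0.04, -0.0037, 3.1, 0, 0], [0, -0.0515, -0.0036, 4, 0, 0], [0, -0.0625, -0.003, 4.8, 0, 0], [0, -0.071, -0.0022, 5.5, 0, 0], [0, -0.0765, -0.0014, 6, 0, 0]],
])

```text
time_s: 17.07
position: [0.5321, -0.1059, 0.2608]
tcp_rot: [[-0.188, 0.86, 0.474], [0.982, 0.166, 0.088], [-0.003, 0.482, -0.876]]
force: [-7.9, -1.7, 9.8]
opening: 0.146
grasp_force: 30.0
```

```bash
python3 arc2.py 67 .35 8 .001
```

```text
[-7.8844 -1.6833  9.8203] 0.1461766729490776 30.036950698122382 [-33.8295  15.5618 111.4937  34.4402  36.5961 -69.7959]
alpha 61.18435482000707 th0 0.7134052068767333 slide mm [-0.5966 -1.3406  1.0887]
0.668 61.9 [ 0.     -0.0091  0.0032] [0.73 0.14 0.09]
0.623 62.6 [ 0.     -0.0186  0.0065] [1.45 0.14 0.09]
0.577 63.4 [ 0.0001 -0.0278  0.0102] [2.18 0.14 0.08]
0.532 64.1 [ 0.0001 -0.037   0.0143] [2.91 0.14 0.08]
0.486 64.8 [ 0.0001 -0.0459  0.0188] [3.63 0.14 0.08]
0.441 65.5 [ 0.0001 -0.0546  0.0238] [4.36 0.14 0.08]
0.395 66.3 [ 0.0002 -0.063   0.0291] [5.09 0.14 0.08]
0.35 67.0 [ 0.0002 -0.0713  0.0348] [5.82 0.14 0.08]
```

play_rows([
  [[0, -0.006, 0.001, 0.5, 0, 0], [0, -0.015, 0.0035, 1.2, 0, 0], [0, -0.0245, 0.007, 1.9, 0, 0], [0, -0.034, 0.011, 2.6, 0, 0], [0, -0.0425, 0.015, 3.3, 0, 0], [0, -0.051, 0.0195, 4, 0, 0], [0, -0.058, 0.0235, 4.6, 0, 0], [0, -0.063, 0.027, 5, 0, 0]],
])

```text
time_s: 17.73
position: [0.4903, -0.1137, 0.2048]
tcp_rot: [[-0.189, 0.9, 0.394], [0.982, 0.174, 0.074], [-0.002, 0.401, -0.916]]
force: [-10.7, -4.5, 4.8]
opening: 0.135
grasp_force: 29.4
```

```bash
python3 arc2.py 69 .14 8 .001
```

```text
[-10.6592  -4.4567   4.7866] 0.13501249814048802 29.407645761966705 [-35.8409  19.1995 116.6274  33.427   31.878  -73.5367]
alpha 66.37563369767294 th0 0.3902694262920998 slide mm [-0.7928 -1.1004  1.817 ]
0.359 66.7 [ 0.     -0.0049  0.0055] [0.33 0.06 0.09]
0.328 67.0 [ 0.     -0.0101  0.0101] [0.66 0.06 0.09]
0.296 67.4 [ 0.     -0.0151  0.0148] [0.98 0.06 0.09]
0.265 67.7 [ 0.     -0.0199  0.0197] [1.31 0.06 0.09]
0.234 68.0 [ 0.0001 -0.0246  0.0247] [1.64 0.06 0.09]
0.203 68.3 [ 0.0001 -0.0292  0.0299] [1.97 0.06 0.09]
0.171 68.7 [ 0.0001 -0.0336  0.0353] [2.3  0.06 0.09]
0.14 69.0 [ 0.0001 -0.0378  0.0407] [2.62 0.06 0.09]
```

play_rows([
  [[0, -0.004, 0.0035, 0.3, 0, 0], [0, -0.0092, 0.008, 0.7, 0, 0], [0, -0.0145, 0.0125, 1, 0, 0], [0, -0.0195, 0.017, 1.3, 0, 0], [0, -0.0242, 0.0215, 1.6, 0, 0], [0, -0.028, 0.0255, 1.8, 0, 0], [0, -0.031, 0.0288, 2, 0, 0], [0, -0.0325, 0.0305, 2.1, 0, 0]],
])

```text
time_s: 18.4
position: [0.4728, -0.1169, 0.1634]
tcp_rot: [[-0.189, 0.914, 0.36], [0.982, 0.176, 0.068], [-0.001, 0.366, -0.931]]
force: [-9.3, -4.5, 2.3]
opening: 0.146
grasp_force: 29.3
```

```bash
python3 arc2.py 70 .05 8 .001; python3 - <<'E'
from bar import *
s=cap('scene');cv2.imwrite('pics/c1.png',cv2.resize(s['frame'][110:280,170:350,::-1],None,fx=3.5,fy=3.5,interpolation=cv2.INTER_CUBIC))
E
```

```text
[-9.2502 -4.5291  2.3067] 0.14567633424452675 29.254289846867323 [-36.7028  23.4304 119.7116  36.8517  26.734  -79.3431]
alpha 68.51515773697277 th0 0.17826713908727598 slide mm [-1.5583 -0.9983  3.962 ]
0.162 68.7 [ 0.     -0.0017  0.0062] [0.19 0.04 0.06]
0.146 68.9 [ 0.     -0.0038  0.0091] [0.37 0.04 0.06]
0.13 69.1 [ 0.     -0.0058  0.012 ] [0.56 0.04 0.06]
0.114 69.3 [ 0.     -0.0077  0.0149] [0.74 0.04 0.06]
0.098 69.4 [ 0.     -0.0096  0.0179] [0.93 0.04 0.06]
0.082 69.6 [ 0.     -0.0115  0.0209] [1.11 0.04 0.06]
0.066 69.8 [ 0.     -0.0133  0.0239] [1.3  0.04 0.06]
0.05 70.0 [ 0.     -0.0151  0.027 ] [1.48 0.04 0.06]
```

play_rows([
  [[0, -0.002, 0.003, 0.1, 0, 0], [0, -0.0038, 0.0058, 0.2, 0, 0], [0, -0.0056, 0.0085, 0.4, 0, 0], [0, -0.007, 0.011, 0.5, 0, 0], [0, -0.0082, 0.0132, 0.6, 0, 0], [0, -0.0088, 0.0145, 0.7, 0, 0], [0, -0.0088, 0.0145, 0.7, 0, 0]],
])

```text
time_s: 19.03
position: [0.4682, -0.1177, 0.1462]
tcp_rot: [[-0.19, 0.919, 0.346], [0.982, 0.178, 0.065], [-0.002, 0.352, -0.936]]
force: [-17.4, -10.0, -0.3]
opening: 0.142
grasp_force: 29.4
```

```bash
python3 arc2.py 70 .03 8 .001; python3 - <<'E'
from bar import *
np.set_printoptions(precision=3,suppress=True)
for c in('scene','top'):
  s=cap(c)
  for n in('cover','cover_bar'):
    for r in finder.recognise(c,n)[:2]: print(c,n,np.array(r['at']),loc(r['at']),r['confidence'])
  for r in finder.outline_of(c,'cover')[:1]:
    m=r['pixels'];ys,xs=np.nonzero(m);print(c,len(xs),xs.min(),xs.max(),ys.min(),ys.max())
# local gradient search for the +y bar end in scene: print expected for thetas
s=cap('scene')
for th in(.02,.06,.1,.15,.2):
  b=barl(th);print(th,[proj(s,wor(b+[0,dy,0]))[0].round(1).tolist() for dy in(.052,.03)])
g=s['frame'].mean(2).astype(int)
print(s['frame'].shape);print(g[196:232:2,290:330:2])
E
```

```text
[-17.3725 -10.0454  -0.2954] 0.1421593122463152 29.35791046884333 [-36.7326  25.4927 120.6146  38.627   24.5011 -81.8133]
alpha 69.39088586334684 th0 0.09162390963359585 slide mm [-2.0016 -0.8904  5.3277]
0.084 69.5 [ 0.     -0.0005  0.0062] [0.08 0.08 0.12]
0.076 69.5 [ 0.     -0.0014  0.0077] [0.15 0.08 0.12]
0.069 69.6 [ 0.     -0.0022  0.0092] [0.23 0.08 0.12]
0.061 69.7 [ 0.     -0.0031  0.0106] [0.3  0.08 0.12]
0.053 69.8 [ 0.     -0.0039  0.0121] [0.38 0.08 0.12]
0.045 69.8 [ 0.     -0.0047  0.0136] [0.46 0.08 0.12]
0.038 69.9 [ 0.     -0.0055  0.0151] [0.53 0.08 0.12]
0.03 70.0 [ 0.     -0.0063  0.0166] [0.61 0.08 0.12]
scene cover [ 0.585 -0.07   0.152] [0.001 0.024 0.152] 0.9
scene cover_bar [ 0.589 -0.074  0.153] [0.004 0.019 0.153] 0.94
scene 4979 212 321 162 246
top cover [ 0.588 -0.088  0.156] [0.001 0.006 0.156] 0.64
top cover_bar [ 0.591 -0.085  0.158] [0.004 0.008 0.158] 0.59
top cover_bar [ 0.599 -0.139  0.139] [ 0.001 -0.046  0.139] 0.41
top 3430 347 415 190 277
0.02 [[320.0, 196.0], [313.5, 191.6]]
0.06 [[319.7, 193.3], [313.1, 188.9]]
0.1 [[319.2, 190.6], [312.6,
[... 928 characters left out ...]
  55  54
   52  53]
 [162 164 163 163 164 164 167 168 168 168 167 168 165 156 118  67  53  54
   52  51]
 [164 164 163 164 164 167 168 168 167 169 168 167 167 164 148  83  55  53
   52  52]
 [164 164 164 168 168 167 168 167 167 167 168 166 163 161 147  84  53  53
   52  50]
 [165 166 168 166 167 167 167 166 166 166 165 161 159 159 148  81  53  54
   51  51]
 [168 167 168 168 167 166 166 167 164 162 160 159 158 158 146  82  56  53
   50  53]
 [168 169 169 166 167 165 165 163 160 159 158 159 157 159 145  81  53  51
   51  52]
 [168 169 169 169 167 164 160 160 159 157 159 158 159 157 144  79  54  52
   52  49]
 [167 168 169 167 164 158 159 157 158 157 158 159 160 157 142  76  52  50
   51  50]]
```

play_rows([
  [[-0.0005, -0.001, -0.0004, 0, 0, 0], [-0.001, -0.002, -0.0008, 0, 0, 0], [-0.001, -0.002, -0.0008, 0, 0, 0]],
])

```text
time_s: 19.73
position: [0.4682, -0.1178, 0.1468]
tcp_rot: [[-0.189, 0.918, 0.348], [0.982, 0.176, 0.069], [0.002, 0.355, -0.935]]
force: [-8.2, -1.8, -4.0]
opening: 0.144
grasp_force: 29.8
```

```bash
python3 - <<'E'
from bar import *
np.set_printoptions(precision=2,suppress=True)
for _ in range(3):
  c=cap('scene');s=bot.read_state();print(np.array(s['force']),np.array(s['moment']),np.array(s['position'])*1000,s['opening'],s['grasp_force'])
E
```

```text
[-8.83 -3.41 -3.2 ] [-0.58  1.72 -0.03] [ 468.24 -117.74  146.84] 0.14407465288561988 29.766044297721237
[-8.24 -2.67 -3.96] [-0.57  1.7   0.01] [ 468.21 -117.72  146.86] 0.14279365773269362 29.758832089137286
[-9.33 -2.64 -2.96] [-0.62  1.74 -0.1 ] [ 468.25 -117.77  146.88] 0.14040245418410208 29.75548984715715
```

play_rows([
  [[0, -0.001, 0.0008, 0, 0, 0], [0, -0.002, 0.0016, 0, 0, 0], [0, -0.003, 0.0025, 0, 0, 0], [0, -0.0035, 0.003, 0, 0, 0], [0, -0.0035, 0.003, 0, 0, 0]],
])

```text
time_s: 20.3
position: [0.4674, -0.1179, 0.1436]
tcp_rot: [[-0.189, 0.917, 0.351], [0.982, 0.176, 0.069], [0.001, 0.357, -0.934]]
force: [-6.8, 0.3, -2.2]
opening: 0.144
grasp_force: 29.8
```

play_rows([
  [[0, -0.0007, 0.0008, 0, 0, 0], [0, -0.0014, 0.0017, 0, 0, 0], [0, -0.002, 0.0026, 0, 0, 0], [0, -0.0025, 0.0035, 0, 0, 0], [0, -0.0025, 0.0035, 0, 0, 0]],
])

```text
time_s: 20.72
position: [0.4665, -0.1182, 0.1396]
tcp_rot: [[-0.189, 0.917, 0.351], [0.982, 0.176, 0.069], [0.001, 0.358, -0.934]]
force: [-5.9, -0.1, -0.9]
opening: 0.145
grasp_force: 29.7
```

play_rows([
  [[0, -0.0008, 0.0008, 0, 0, 0], [0, -0.0015, 0.0016, 0, 0, 0], [0, -0.0018, 0.0022, 0, 0, 0], [0, -0.0018, 0.0022, 0, 0, 0]],
])

```text
time_s: 21.05
position: [0.466, -0.1183, 0.137]
tcp_rot: [[-0.189, 0.917, 0.352], [0.982, 0.176, 0.069], [0.001, 0.358, -0.934]]
force: [-4.9, 1.5, -1.8]
opening: 0.143
grasp_force: 29.7
```

play_rows([
  [[0, -0.0008, 0.0008, 0, 0, 0], [0, -0.0015, 0.0016, 0, 0, 0], [0, -0.0018, 0.0022, 0, 0, 0], [0, -0.0018, 0.0022, 0, 0, 0]],
])

```text
time_s: 21.38
position: [0.4656, -0.1184, 0.1345]
tcp_rot: [[-0.189, 0.917, 0.352], [0.982, 0.176, 0.069], [0.002, 0.359, -0.933]]
force: [-4.4, 2.8, -2.1]
opening: 0.144
grasp_force: 29.8
```

play_rows([
  [[0, -0.0008, 0.0008, 0, 0, 0], [0, -0.0015, 0.0016, 0, 0, 0], [0, -0.0016, 0.0024, 0, 0, 0], [0, -0.0016, 0.0024, 0, 0, 0]],
])

```text
time_s: 21.72
position: [0.465, -0.1186, 0.1317]
tcp_rot: [[-0.189, 0.917, 0.352], [0.982, 0.176, 0.069], [0.002, 0.359, -0.933]]
force: [-4.0, 2.4, -1.6]
opening: 0.141
grasp_force: 29.8
```

play_rows([
  [[0, -0.0008, 0.0008, 0, 0, 0], [0, -0.0012, 0.0016, 0, 0, 0], [0, -0.0014, 0.0024, 0, 0, 0], [0, -0.0014, 0.0024, 0, 0, 0]],
])

```text
time_s: 22.05
position: [0.4646, -0.1186, 0.1289]
tcp_rot: [[-0.189, 0.917, 0.352], [0.982, 0.176, 0.069], [0.002, 0.359, -0.933]]
force: [-3.8, 4.1, -1.9]
opening: 0.142
grasp_force: 29.8
```

play_rows([
  [[0.0004, -0.0008, 0.0008, 0, 0, 0], [0.0008, -0.0012, 0.0016, 0, 0, 0], [0.0008, -0.0014, 0.0022, 0, 0, 0], [0.0008, -0.0014, 0.0022, 0, 0, 0]],
])

```text
time_s: 22.38
position: [0.4642, -0.1187, 0.1265]
tcp_rot: [[-0.188, 0.916, 0.353], [0.982, 0.176, 0.068], [-0.0, 0.359, -0.933]]
force: [-4.3, 3.1, -1.5]
opening: 0.144
grasp_force: 29.8
```

```bash
python3 - <<'E'
from bar import *
np.set_printoptions(precision=3,suppress=True)
for c in('scene','top'):
  s=cap(c)
  for r in finder.recognise(c,'cover')[:1]: print(c,np.array(r['at']),loc(r['at']),r['confidence'])
  r=finder.outline_of(c,'cover')[0];m=r['pixels'].astype(np.uint8);print(m.sum())
  k=max(cv2.findContours(m,cv2.RETR_EXTERNAL,cv2.CHAIN_APPROX_NONE)[0],key=len);print(cv2.approxPolyDP(k,3,True)[:,0].tolist())
  for th in(0,.05,.1):
    for hb,ht in((-.006,.039),):
      q=[]
      for o,h in((.18,ht),(.18,hb),(0,ht)):
        for y in(.075,-.075): q.append(proj(s,wor([HX-o*np.cos(th)+h*np.sin(th),y,.098+o*np.sin(th)+h*np.cos(th)]))[0].round(0).astype(int).tolist())
      print(th,q)
s=bot.read_state();print(np.array(s['force']),np.array(s['moment']),np.array(s['position'])*1000)
E
```

```text
scene [ 0.582 -0.072  0.149] [-0.002  0.022  0.149] 0.69
4822
[[323, 189], [308, 178], [306, 183], [314, 189], [310, 192], [289, 177], [298, 177], [297, 172], [282, 173], [271, 166], [214, 200], [217, 214], [226, 212], [250, 231], [260, 248], [315, 211], [316, 195]]
0 [[314, 203], [271, 174], [314, 219], [272, 189], [250, 242], [208, 207]]
0.05 [[314, 201], [270, 171], [314, 216], [272, 186], [249, 243], [207, 208]]
0.1 [[313, 198], [269, 168], [314, 213], [272, 183], [248, 243], [206, 208]]
top [ 0.587 -0.091  0.149] [-0.001  0.003  0.149] 0.94
3354
[[401, 192], [347, 204], [360, 262], [370, 265], [373, 278], [379, 276], [372, 267], [377, 249], [403, 244], [407, 253], [416, 250]]
0 [[360, 261], [414, 249], [359, 262], [412, 250], [345, 196], [399, 185]]
0.05 [[360, 260], [414, 248], [359, 262], [412, 250], [345, 196], [399, 184]]
0.1 [[360, 259], [415, 247], [359, 261], [412, 249], [345, 195], [399, 183]]
[-4.322  3.405 -2.639] [0.336 0.837 0.226] [ 464.268 -118.692  126.507]
```

play_rows([
  [[0, -0.0006, 0.0008, 0, 0, 0], [0, -0.001, 0.0016, 0, 0, 0], [0, -0.0012, 0.0022, 0, 0, 0], [0, -0.0012, 0.0022, 0, 0, 0]],
])

```text
time_s: 23.02
position: [0.4639, -0.1188, 0.124]
tcp_rot: [[-0.188, 0.916, 0.353], [0.982, 0.176, 0.068], [0.0, 0.359, -0.933]]
force: [-4.3, 3.0, -1.8]
opening: 0.14
grasp_force: 29.8
```

play_rows([
  [[0, -0.0006, 0.0008, 0, 0, 0], [0, -0.001, 0.0016, 0, 0, 0], [0, -0.0012, 0.0022, 0, 0, 0], [0, -0.0012, 0.0022, 0, 0, 0]],
])

```text
time_s: 23.35
position: [0.4636, -0.1188, 0.1215]
tcp_rot: [[-0.188, 0.916, 0.353], [0.982, 0.176, 0.068], [-0.0, 0.359, -0.933]]
force: [-3.8, 3.9, -2.4]
opening: 0.143
grasp_force: 29.8
```

play_rows([
  [[0, -0.0006, 0.0008, 0, 0, 0], [0, -0.001, 0.0016, 0, 0, 0], [0, -0.0011, 0.0022, 0, 0, 0], [0, -0.0011, 0.0022, 0, 0, 0]],
])

```text
time_s: 23.68
position: [0.4633, -0.1188, 0.119]
tcp_rot: [[-0.188, 0.917, 0.353], [0.982, 0.176, 0.068], [0.0, 0.359, -0.933]]
force: [-4.8, 2.4, -2.4]
opening: 0.14
grasp_force: 29.8
```

play_rows([
  [[0, -0.0006, 0.0008, 0, 0, 0], [0, -0.001, 0.0016, 0, 0, 0], [0, -0.0011, 0.0022, 0, 0, 0], [0, -0.0011, 0.0022, 0, 0, 0]],
])

```text
time_s: 24.02
position: [0.4631, -0.1189, 0.1167]
tcp_rot: [[-0.188, 0.917, 0.353], [0.982, 0.176, 0.068], [-0.0, 0.359, -0.933]]
force: [-4.9, 3.3, -1.3]
opening: 0.141
grasp_force: 29.8
```

```bash
python3 - <<'E'
from bar import *
np.set_printoptions(precision=3,suppress=True)
for c in('scene','top'):
  s=cap(c)
  for r in finder.recognise(c,'cover')[:1]: print(c,np.array(r['at']),loc(r['at']),r['confidence'])
  r=finder.outline_of(c,'cover')[0];m=r['pixels'].astype(np.uint8);print(m.sum())
  k=max(cv2.findContours(m,cv2.RETR_EXTERNAL,cv2.CHAIN_APPROX_NONE)[0],key=len);print(cv2.approxPolyDP(k,2,True)[:,0].tolist())
s=bot.read_state();print(np.array(s['force']),np.array(s['moment']),np.array(s['position'])*1000)
s=cap('scene');g=s['frame'].mean(2).astype(int);np.set_printoptions(linewidth=250)
print(g[180:226,300:332])
E
```

```text
scene [ 0.583 -0.072  0.144] [-0.002  0.022  0.144] 0.63Traceback (most recent call last):
  File "<stdin>", line 6, in <module>
IndexError: list index out of range
```

```bash
python3 - <<'E'
from bar import *
np.set_printoptions(precision=3,suppress=True,linewidth=250)
s=cap('scene');g=s['frame'].mean(2).astype(int)
print(g[184:224:1,304:330])
for th in(0,.05,.1): 
  b=barl(th);print(th,[proj(s,wor(b+[0,dy,0]))[0].round(1).tolist() for dy in(.052,.03)])
E
```

```text
[[ 63  61  63 ...  55  56  53]
 [ 62  61  65 ...  55  56  54]
 [ 65  61  65 ...  55  56  54]
 ...
 [167 165 168 ...  50  48  49]
 [166 165 167 ...  50  47  49]
 [167 166 165 ...  50  51  49]]
0 [[320.1, 197.4], [313.6, 193.0]]
0.05 [[319.8, 194.0], [313.2, 189.6]]
0.1 [[319.2, 190.6], [312.6, 186.2]]
```

```bash
python3 - <<'E'
from bar import *
f=np.mean([cap('scene')['frame'] for _ in range(4)],0).mean(2).astype(int)
for r in range(184,222): print(r,' '.join('%3d'%v for v in f[r,302:330]))
E
```

```text
184  64  64  64  62  63  71  89 105 114 112 103  92  79  69  62  59  59  59  57  57  56  57  56  55  55  56  55  54
185  65  65  64  61  64  75  95 113 122 123 119 112 100  86  73  65  60  59  59  57  56  57  57  55  55  54  54  53
186  72  64  64  61  64  79  99 115 123 126 126 123 117 106  93  79  68  64  66  65  62  59  57  56  56  55  55  55
187 107  80  67  62  65  77  93 108 118 124 126 127 124 119 111  99  87  82  88  95  89  75  63  57  56  54  55  54
188 167 127  91  70  65  70  82  95 105 114 121 125 126 126 123 116 106 103 114 126 122 104  79  60  55  55  53  55
189 219 186 142 104  78  68  71  76  87 100 111 118 124 125 126 124 119 116 123 132 135 121  92  65  56  54  53  54
190 235 224 197 157 118  89  73  68  71  81  94 106 115 122 125 126 126 124 122 123 124 113  88  64  55  54  53  55
191 238 233 224 206 173 137 103  79  68  66  74  88 100 111 121 128 133 130 123 115 106  95  77  59  53  52  53  53
192 235 233 231 225 214 191 158 119  87  68  65  72  83 102 123 144 151 143 124 106  94  84  69  58  52  51  52  52
193 232 232 231 230 228 222 209 173 134  99  76  71  86 
[... 2607 characters left out ...]
  50
216 162 163 161 161 161 161 162 163 164 164 165 166 165 162 155 141 118  89  65  55  52  52  52  52  50  51  49  49
217 162 163 162 162 161 162 163 165 166 167 167 167 167 166 164 157 140 109  76  57  54  52  52  51  51  50  48  50
218 163 163 163 163 163 165 165 167 167 167 167 168 167 166 165 161 148 117  81  59  52  52  51  50  50  50  49  49
219 163 164 165 165 165 166 167 167 167 167 167 166 166 165 163 159 148 118  83  59  52  53  50  50  51  50  50  50
220 164 164 165 165 166 167 166 167 167 167 166 164 162 161 159 158 146 119  83  59  53  52  52  50  50  50  49  50
221 164 165 166 166 166 167 167 167 166 165 164 161 160 158 159 158 147 119  83  58  53  52  50  51  51  49  50  49
```

play_rows([
  [[0, -0.0006, 0.0008, 0, 0, 0], [0, -0.001, 0.0016, 0, 0, 0], [0, -0.0011, 0.0022, 0, 0, 0], [0, -0.0011, 0.0022, 0, 0, 0]],
])

```text
time_s: 24.75
position: [0.4629, -0.1189, 0.1149]
tcp_rot: [[-0.188, 0.916, 0.354], [0.982, 0.176, 0.067], [-0.001, 0.36, -0.933]]
force: [-6.3, 3.3, 5.6]
opening: 0.139
grasp_force: 29.3
```

play_rows([
  [[0, -0.0005, 0.0007, 0, 0, 0], [0, -0.0007, 0.0012, 0, 0, 0], [0, -0.0007, 0.0015, 0, 0, 0], [0, -0.0007, 0.0015, 0, 0, 0]],
])

```text
time_s: 25.08
position: [0.4628, -0.119, 0.1132]
tcp_rot: [[-0.188, 0.916, 0.354], [0.982, 0.176, 0.067], [-0.001, 0.36, -0.933]]
force: [-5.4, 3.3, 6.0]
opening: 0.14
grasp_force: 29.3
```

play_rows([
  [[0, 0, 0, 0, 0, 0], [0, 0, 0, 0, 0, 0], [0, 0, 0, 0, 0, 0], [0, 0, 0, 0, 0, 0]],
], fingers=0.018)

```text
time_s: 25.42
position: [0.4649, -0.1212, 0.1134]
tcp_rot: [[-0.187, 0.915, 0.356], [0.982, 0.176, 0.063], [-0.005, 0.362, -0.932]]
force: [-0.5, -0.4, 0.1]
opening: 0.204
grasp_force: 0.0
```

```bash
cat > col.py <<'E'
from bar import *
s=bot.read_state();print(np.round(s['force'],2),np.round(np.array(s['position'])*1000,2),s['opening'],s['grasp_force'])
f=np.mean([cap('scene')['frame'] for _ in range(4)],0).mean(2).astype(int)
for r in range(180,201): print(r,' '.join('%3d'%v for v in f[r,306:328]))
E
python3 col.py
```

```text
[-0.52 -0.4   0.07] [ 464.9  -121.23  113.37] 0.20389790564924176 0.0
180  60  63  63  64  62  63  62  59  57  56  56  58  58  58  58  58  57  57  57  55  55  56
181  63  67  68  67  63  62  61  59  59  56  58  59  58  58  58  57  58  57  57  56  56  55
182  67  74  76  73  69  66  63  59  57  57  58  58  59  58  58  57  57  57  56  57  55  55
183  71  79  84  85  83  77  69  62  58  59  59  59  58  58  58  57  58  57  56  58  56  55
184  74  84  92 101 102  97  85  73  64  61  60  59  59  59  57  57  58  57  56  55  56  55
185  77  88 100 113 118 115 106  94  79  70  64  60  58  58  58  59  57  57  56  56  55  55
186  77  90 108 120 126 124 121 112 101  87  74  66  61  63  66  67  63  60  58  56  56  55
187  74  88 105 118 124 127 127 123 117 106  94  81  75  81  96 100  90  76  62  57  56  56
188  69  80  94 108 117 122 126 127 125 121 112 101  94 105 126 136 128 106  79  62  56  55
189  70  71  79  91 103 113 120 125 126 126 122 117 112 119 136 149 147 127  95  66  56  55
190  94  73  70  75  85  97 108 117 123 126 126 124 122 122 129 140 142 125  93  65  55  54
191 140 102  78  6
[... 201 characters left out ...]
  86 107 128 146 157 153 133 110  96  83  68  56  53  53
194 229 224 212 186 154 116  85  75  93 126 156 177 184 172 140 105  88  78  65  55  52  51
195 231 229 226 219 206 172 133 110 123 156 181 192 190 171 135 100  82  72  60  54  51  52
196 231 230 229 228 225 214 188 166 160 173 181 182 171 148 118  91  74  63  56  52  52  51
197 231 230 230 230 229 227 222 214 198 184 171 160 145 125 102  80  64  57  54  52  52  51
198 231 230 231 230 230 230 230 226 218 196 168 147 129 112  90  69  58  54  52  53  51  51
199 230 231 231 231 231 231 229 225 216 194 165 142 119  98  77  60  54  53  52  52  51  51
200 231 231 232 231 230 228 222 212 195 176 157 140 113  85  65  55  53  53  53  52  53  51
```

Force is zero and the bar stays put: the cover rests on the catch. Back off along the tool axis.

play_rows([
  [[0, 0, 0, 0, 0, 0], [0, 0, 0, 0, 0, 0], [0, 0, -0.006, 0, 0, 0], [0, 0, -0.02, 0, 0, 0], [0, 0, -0.04, 0, 0, 0], [0, 0, -0.06, 0, 0, 0], [0, 0, -0.08, 0, 0, 0], [0, 0, -0.095, 0, 0, 0]],
], fingers=0.03)

```text
time_s: 26.28
position: [0.4294, -0.1261, 0.2028]
tcp_rot: [[-0.188, 0.916, 0.355], [0.982, 0.176, 0.065], [-0.002, 0.361, -0.933]]
force: [0.9, 0.2, 0.7]
opening: 0.343
grasp_force: 0.0
```

```bash
python3 col.py; python3 - <<'E'
from bar import *
np.set_printoptions(precision=4,suppress=True)
print(bot.read_state()['joint_positions'])
go(wor([-.1255,-.001,.19]),yawR(10.85))
t=np.mean([cap('top')['frame'] for _ in range(4)],0).mean(2).astype(int); c=imaging.capture('top')
for th in(0,.06): print([proj(c,wor(barl(th)+[0,y,0]))[0].round(1).tolist() for y in(.052,0,-.052)])
for r in range(258,290): print(r,' '.join('%3d'%v for v in t[r,364:416:2]))
E
```

```text
[0.93 0.22 0.73] [ 429.39 -126.08  202.76] 0.34335975434630883 0.0
180  91  79  70  66  64  63  63  63  62  62  61  60  59  60  59  59  58  58  57  56  57  56
181 111  98  85  75  67  63  63  62  61  60  61  60  60  59  58  59  59  58  58  57  57  56
182 123 116 104  91  78  69  65  63  62  61  61  61  60  61  59  58  60  58  58  57  56  56
183 128 125 119 110  98  83  73  66  62  62  61  60  60  60  58  60  58  58  57  57  56  57
184 127 128 127 123 115 103  91  77  68  64  62  61  60  60  58  59  59  58  57  57  57  56
185 121 125 128 128 125 119 109  96  83  72  65  62  60  59  60  61  58  58  58  58  56  56
186 109 119 124 126 129 127 122 114 102  89  76  68  64  64  68  68  64  61  58  58  57  56
187  93 106 115 121 126 128 127 124 119 108  94  82  75  83  96 102  92  77  64  58  57  56
188  77  87  99 110 118 124 127 128 126 121 113 102  96 106 127 137 128 107  81  63  58  57
189  72  73  81  92 105 114 122 125 127 126 123 118 113 120 136 149 147 128  95  67  58  56
190  93  73  70  76  87  98 109 118 124 127 128 125 123 122 130 140 143 126  95  67  56  54
191 138 101  77  69  
[... 3904 characters left out ...]
  43  48  50  38  39  36  37  34  36  37  41  44  34
284  23  22  27  24  24  24  24  24  23  25  25  37  43  43  49  51  38  38  36  36  34  35  34  43  45  36
285  27  22  23  25  25  23  21  25  23  26  25  36  42  44  43  51  37  36  35  34  35  37  35  46  44  53
286  23  22  26  22  24  25  24  25  24  23  24  32  42  42  38  51  37  35  37  35  34  36  36  29  45  65
287  25  25  24  25  23  23  25  25  24  23  25  31  41  42  34  51  37  37  33  35  36  43  43  41  44  64
288  27  27  26  26  24  23  24  24  24  25  27  29  43  44  34  52  37  36  34  40  47  48  50  45  45  55
289  26  26  25  26  21  24  24  26  25  22  23  27  42  42  36  52  38  39  46  49  48  46  45  44  43  47
```

```bash
python3 - <<'E'
from bar import *
np.set_printoptions(precision=4,suppress=True)
c=cap('top');s=cap('scene')
for z in(.115,.125,.135): print(z,'top',loc(atz(c,(378,276.1),z)),'scene',loc(atz(s,(313,188),z)))
go(wor([-.133,-.001,.18]),yawR(10.85))
E
```

```text
0.115 top [-0.1327  0.0347  0.115 ] scene [-0.1369  0.0125  0.115 ]
0.125 top [-0.1325  0.0356  0.125 ] scene [-0.1283  0.0218  0.125 ]
0.135 top [-0.1324  0.0365  0.135 ] scene [-0.1196  0.031   0.135 ]
shift [0.0007 0.0195 0.03  ] turn [21.08  0.03 -0.01] rows 0.8583392186216026 2.9436337779017743
```

play_rows([
  [[0, 0.003, 0.004, 3, 0, 0], [0, 0.006, 0.009, 6, 0, 0], [0, 0.009, 0.014, 10, 0, 0], [0, 0.012, 0.019, 14, 0, 0], [0, 0.016, 0.025, 18, 0, 0], [0.0007, 0.0195, 0.03, 21.1, 0, 0], [0.0007, 0.0195, 0.03, 21.1, 0, 0], [0.0007, 0.0195, 0.03, 21.1, 0, 0]],
], fingers=0)

```text
time_s: 27.5
position: [0.4585, -0.1194, 0.18]
tcp_rot: [[-0.19, 0.982, 0.001], [0.982, 0.19, -0.001], [-0.001, 0.001, -1.0]]
force: [0.4, 0.5, 0.2]
opening: 0.006
grasp_force: 0.0
```

```bash
python3 - <<'E'
from bar import *
s=bot.read_state();print(np.round(s['force'],2),s['opening'])
go(wor([-.1325,-.001,.155]),yawR(10.85))
E
```

```text
[0.35 0.47 0.19] 0.006309909979235624
shift [-0.0002  0.0001  0.025 ] turn [0.03 0.04 0.08] rows 0.5989962837502296 0.013306669159309165
```

play_rows([
  [[0, 0, 0.006, 0, 0, 0], [0, 0, 0.014, 0, 0, 0], [0, 0, 0.021, 0, 0, 0], [0, 0, 0.026, 0, 0, 0], [0, 0, 0.028, 0, 0, 0], [0, 0, 0.028, 0, 0, 0]],
])

```text
time_s: 28.0
position: [0.4576, -0.12, 0.152]
tcp_rot: [[-0.187, 0.982, -0.001], [0.982, 0.187, -0.001], [-0.001, -0.001, -1.0]]
force: [-0.5, 0.6, -0.3]
opening: 0.003
grasp_force: 0.0
```

play_rows([
  [[0, 0, 0.0007, 0, 0, 0], [0, 0, 0.0014, 0, 0, 0], [0, 0, 0.002, 0, 0, 0], [0, 0, 0.002, 0, 0, 0]],
])

```text
time_s: 28.33
position: [0.4584, -0.1201, 0.1508]
tcp_rot: [[-0.188, 0.982, 0.001], [0.982, 0.188, -0.002], [-0.002, 0.001, -1.0]]
force: [0.0, -0.1, -0.2]
opening: 0.006
grasp_force: 0.0
```

play_rows([
  [[0, 0, 0.0007, 0, 0, 0], [0, 0, 0.0014, 0, 0, 0], [0, 0, 0.002, 0, 0, 0], [0, 0, 0.002, 0, 0, 0]],
])

```text
time_s: 28.67
position: [0.4583, -0.12, 0.1486]
tcp_rot: [[-0.188, 0.982, 0.001], [0.982, 0.188, -0.002], [-0.002, 0.0, -1.0]]
force: [0.6, -0.6, 1.0]
opening: 0.006
grasp_force: 0.0
```

play_rows([
  [[0, 0, 0.0007, 0, 0, 0], [0, 0, 0.0014, 0, 0, 0], [0, 0, 0.002, 0, 0, 0], [0, 0, 0.002, 0, 0, 0]],
])

```text
time_s: 29.0
position: [0.4582, -0.12, 0.1465]
tcp_rot: [[-0.188, 0.982, 0.001], [0.982, 0.188, -0.002], [-0.002, 0.0, -1.0]]
force: [-0.6, -0.4, -0.6]
opening: 0.005
grasp_force: 0.0
```

play_rows([
  [[0, 0, 0.0007, 0, 0, 0], [0, 0, 0.0014, 0, 0, 0], [0, 0, 0.0015, 0, 0, 0], [0, 0, 0.0015, 0, 0, 0]],
])

```text
time_s: 29.33
position: [0.4583, -0.12, 0.1453]
tcp_rot: [[-0.188, 0.982, 0.001], [0.982, 0.188, -0.002], [-0.002, 0.001, -1.0]]
force: [0.0, 0.0, 1.3]
opening: 0.007
grasp_force: 0.6
```

play_rows([
  [[0, 0, 0.0005, 0, 0, 0], [0, 0, 0.001, 0, 0, 0], [0, 0, 0.001, 0, 0, 0]],
])

```text
time_s: 29.58
position: [0.4582, -0.1201, 0.1444]
tcp_rot: [[-0.188, 0.982, 0.001], [0.982, 0.188, -0.002], [-0.002, 0.001, -1.0]]
force: [0.1, 0.0, 1.9]
opening: 0.002
grasp_force: 0.7
```

play_rows([
  [[0, 0, 0.0005, 0, 0, 0], [0, 0, 0.001, 0, 0, 0], [0, 0, 0.001, 0, 0, 0]],
])

```text
time_s: 29.83
position: [0.4582, -0.1201, 0.1431]
tcp_rot: [[-0.188, 0.982, 0.001], [0.982, 0.188, -0.002], [-0.002, 0.0, -1.0]]
force: [-0.7, -0.7, 1.2]
opening: 0.006
grasp_force: 0.6
```

play_rows([
  [[0, 0, 0.0005, 0, 0, 0], [0, 0, 0.001, 0, 0, 0], [0, 0, 0.001, 0, 0, 0]],
])

```text
time_s: 30.08
position: [0.4583, -0.12, 0.142]
tcp_rot: [[-0.188, 0.982, 0.001], [0.982, 0.188, -0.002], [-0.002, 0.0, -1.0]]
force: [-0.3, 0.0, -0.3]
opening: 0.007
grasp_force: 0.2
```

play_rows([
  [[0, 0, 0.0005, 0, 0, 0], [0, 0, 0.001, 0, 0, 0], [0, 0, 0.001, 0, 0, 0]],
])

```text
time_s: 30.33
position: [0.4583, -0.12, 0.141]
tcp_rot: [[-0.188, 0.982, 0.001], [0.982, 0.188, -0.001], [-0.002, 0.001, -1.0]]
force: [0.1, 0.2, -0.0]
opening: 0.003
grasp_force: 0.0
```

play_rows([
  [[0, 0, 0.0005, 0, 0, 0], [0, 0, 0.001, 0, 0, 0], [0, 0, 0.001, 0, 0, 0]],
])

```text
time_s: 30.58
position: [0.4584, -0.12, 0.1401]
tcp_rot: [[-0.188, 0.982, 0.001], [0.982, 0.188, -0.002], [-0.002, 0.001, -1.0]]
force: [-0.3, 0.4, -0.2]
opening: 0.008
grasp_force: 0.0
```

```bash
python3 col.py | head -18
```

```text
[-0.3   0.39 -0.15] [ 458.37 -120.02  140.06] 0.00845957486221675 0.0
180  57  58  60  60  61  59  58  57  59  59  58  58  58  57  57  58  57  57  57  56  56  55
181  58  58  58  61  62  61  59  58  58  58  60  59  59  58  57  57  57  56  56  55  54  55
182  58  58  59  61  62  61  59  59  59  60  59  59  59  58  57  57  57  57  56  56  55  55
183  60  57  60  62  63  61  60  58  60  59  58  60  58  58  57  58  56  57  56  55  56  55
184  65  61  61  65  68  66  62  60  60  59  59  59  58  58  58  58  56  57  56  55  55  55
185  82  72  69  75  78  76  69  65  60  60  60  60  58  58  58  57  57  57  56  56  56  56
186 102  93  87  89  90  87  80  74  66  62  60  59  60  62  67  66  63  60  57  56  55  56
187 109 108 106 103  97  92  89  84  76  70  64  62  66  82  97 100  91  77  63  58  55  55
188 102 110 114 113 106 101  96  92  86  79  72  69  83 111 135 141 129 107  80  62  56  55
189  84  96 106 113 113 110 105  98  93  89  84  82 101 133 155 161 152 129  95  67  56  55
190  72  79  90 102 110 115 111 106 100  96  92  93 108 135 153 160 153 130  95  66  55  54
191  90  74  75  85  97 106 113 113 111 105 101  98 104 119 136 145 139 119  90  62  54  54
192 143 106  81  74  79  91 102 111 115 116 112 106 102 109 119 125 121 109  84  62  53  53
193 205 168 126  90  74  75  86  97 108 116 119 117 114 117 119 116 108  95  76  59  53  53
194 233 221 187 144 107  81  74  81  98 114 123 132 139 138 128 114 100  85  70  58  53  53
195 239 236 226 205 169 126  92  83 104 128 142 159 172 164 140 113  95  82  68  59  52  53
196 240 239 237 233 220 186 144 120 128 149 168 184 191 179 145 109  88  78  66  57  52  52
```

play_rows([
  [[0, 0, 0.0005, 0, 0, 0], [0, 0, 0.001, 0, 0, 0], [0, 0, 0.0015, 0, 0, 0], [0, 0, 0.0015, 0, 0, 0]],
])

```text
time_s: 31.12
position: [0.4583, -0.12, 0.1386]
tcp_rot: [[-0.188, 0.982, 0.001], [0.982, 0.188, -0.002], [-0.002, 0.0, -1.0]]
force: [-0.3, -0.3, -0.9]
opening: 0.003
grasp_force: 0.0
```

play_rows([
  [[0, 0, 0.0005, 0, 0, 0], [0, 0, 0.001, 0, 0, 0], [0, 0, 0.0015, 0, 0, 0], [0, 0, 0.0015, 0, 0, 0]],
])

```text
time_s: 31.45
position: [0.4583, -0.1201, 0.1377]
tcp_rot: [[-0.188, 0.982, 0.001], [0.982, 0.188, -0.002], [-0.002, 0.001, -1.0]]
force: [-1.2, 1.1, 5.4]
opening: 0.001
grasp_force: 2.6
```

play_rows([
  [[0, 0, 0.0005, 0, 0, 0], [0, 0, 0.001, 0, 0, 0], [0, 0, 0.0015, 0, 0, 0], [0, 0, 0.0015, 0, 0, 0]],
])

```text
time_s: 31.78
position: [0.4583, -0.1201, 0.1372]
tcp_rot: [[-0.188, 0.982, 0.001], [0.982, 0.188, -0.002], [-0.002, 0.001, -1.0]]
force: [-2.3, 0.9, 14.9]
opening: 0.004
grasp_force: 7.2
```

play_rows([
  [[0, 0, 0.0005, 0, 0, 0], [0, 0, 0.001, 0, 0, 0], [0, 0, 0.0015, 0, 0, 0], [0, 0, 0.0015, 0, 0, 0]],
])

```text
time_s: 32.12
position: [0.4583, -0.12, 0.1367]
tcp_rot: [[-0.188, 0.982, 0.002], [0.982, 0.188, -0.002], [-0.003, 0.001, -1.0]]
force: [-4.9, 1.3, 23.7]
opening: 0.005
grasp_force: 12.0
```

23.7 N without movement means it is on the stop; unload at once.

play_rows([
  [[0, 0, -0.0015, 0, 0, 0], [0, 0, -0.003, 0, 0, 0], [0, 0, -0.005, 0, 0, 0], [0, 0, -0.008, 0, 0, 0], [0, 0, -0.012, 0, 0, 0], [0, 0, -0.02, 0, 0, 0], [0, 0, -0.03, 0, 0, 0], [0, 0, -0.03, 0, 0, 0]],
])

```text
time_s: 32.78
position: [0.4593, -0.1205, 0.1658]
tcp_rot: [[-0.188, 0.982, 0.004], [0.982, 0.188, -0.003], [-0.004, 0.003, -1.0]]
force: [0.6, 0.1, -0.2]
opening: 0.003
grasp_force: 0.0
```

```bash
python3 col.py | head -18; python3 - <<'E'
from bar import *
for c in('scene','top'):
  s=cap(c)
  for r in finder.recognise(c,'cover')[:1]: print(c,np.round(r['at'],3),np.round(loc(r['at']),3),r['confidence'])
s=cap('scene');HX=.0865
for th in(-.035,-.02,0,.02,.05): print(th,[proj(s,wor(barl(th,.0868)+[0,y,0]))[0].round(1).tolist() for y in(.052,.03)])
E
```

```text
[ 0.63  0.08 -0.2 ] [ 459.33 -120.49  165.76] 0.00329058564278041 0.0
180  63  62  62  61  61  61  61  60  59  59  59  58  59  58  57  57  57  56  56  56  54  55
181  72  65  63  63  61  62  60  61  60  60  60  59  59  58  58  57  57  57  57  56  55  55
182  88  75  66  62  62  62  61  60  60  60  60  58  59  58  58  57  58  56  56  56  55  55
183 107  92  79  69  64  63  62  61  60  59  61  59  59  58  58  58  58  57  57  55  54  55
184 121 111  97  84  73  66  62  60  60  60  60  59  60  58  59  58  57  57  56  56  56  55
185 128 123 115 104  92  78  67  63  61  59  60  58  59  58  59  58  58  57  56  56  56  56
186 126 127 125 120 109  97  84  72  64  62  60  60  60  63  67  67  65  59  57  57  56  56
187 122 127 127 126 123 115 104  89  77  68  63  61  66  81  97 100  91  77  63  56  57  55
188 113 120 124 128 127 124 119 109  96  83  71  68  83 112 135 141 129 107  80  62  57  56
189  96 108 117 123 127 128 126 122 114 102  90  84 104 137 157 162 152 129  95  68  57  55
190  80  90 103 113 121 125 128 126 124 118 109 103 118 145 162 164 154 130  95  68  55  54
191  83  77  86  96 108 117 124 126 127 126 121 116 123 139 152 154 142 121  90  65  55  54
192 127  92  77  79  91 104 113 120 125 127 126 124 124 129 135 135 125 109  84  63  54  54
193 189 146 107  81  76  84  97 108 118 123 126 127 127 126 124 120 111  96  75  59  53  54
194 228 207 168 124  88  76  78  93 108 118 124 127 130 130 125 116 103  87  69  56  53  52
195 238 233 220 185 140 103  81  84 106 122 129 137 147 146 133 113  98  84  68  58  54  52
196 240 239 236 225 202 164 125 109 127 142 149 161 175 170 143 112  91  80  68  58  53  51
top [ 0.589 -0.083  0.14 ] [0.003 0.01  0.14 ] 0.61
-0.035 [[323.6, 197.9], [317.1, 193.5]]
-0.02 [[323.6, 196.9], [317.0, 192.5]]
0 [[323.5, 195.4], [316.9, 191.1]]
0.02 [[323.4, 194.0], [316.8, 189.7]]
0.05 [[323.2, 192.0], [316.6, 187.6]]
```

play_rows([
  [[0, 0, 0.006, 0, 0, 0], [0, 0, 0.014, 0, 0, 0], [0, 0, 0.02, 0, 0, 0], [0, 0, 0.024, 0, 0, 0], [0, 0, 0.026, 0, 0, 0], [0, 0, 0.027, 0, 0, 0], [0, 0, 0.027, 0, 0, 0]],
])

```text
time_s: 33.82
position: [0.4576, -0.1197, 0.1374]
tcp_rot: [[-0.188, 0.982, -0.001], [0.982, 0.188, -0.001], [-0.001, -0.001, -1.0]]
force: [-1.4, 0.3, 6.6]
opening: 0.006
grasp_force: 3.2
```

play_rows([
  [[0, 0, 0.0004, 0, 0, 0], [0, 0, 0.0008, 0, 0, 0], [0, 0, 0.0008, 0, 0, 0]],
])

```text
time_s: 34.07
position: [0.4576, -0.1197, 0.1373]
tcp_rot: [[-0.188, 0.982, -0.0], [0.982, 0.188, -0.001], [-0.001, -0.001, -1.0]]
force: [-2.9, -0.1, 12.3]
opening: 0.003
grasp_force: 5.7
```

play_rows([
  [[0, 0, 0.0004, 0, 0, 0], [0, 0, 0.0008, 0, 0, 0], [0, 0, 0.0008, 0, 0, 0]],
])

```text
time_s: 34.32
position: [0.4576, -0.1198, 0.137]
tcp_rot: [[-0.188, 0.982, -0.0], [0.982, 0.188, -0.001], [-0.001, -0.0, -1.0]]
force: [-4.7, 1.2, 16.7]
opening: 0.006
grasp_force: 8.3
```

Contact is at the same height and stiff, so the cover stayed shut on its stop. Retreat clear.

play_rows([
  [[0, 0, -0.002, 0, 0, 0], [0, 0, -0.005, 0, 0, 0], [0, 0, -0.012, 0, 0, 0], [0, 0, -0.025, 0, 0, 0], [0, 0, -0.045, 0, 0, 0], [0, 0, -0.07, 0, 0, 0], [0, 0, -0.09, 0, 0, 0], [0, 0, -0.1, 0, 0, 0]],
])

```text
time_s: 34.98
position: [0.4594, -0.1204, 0.2381]
tcp_rot: [[-0.188, 0.982, 0.005], [0.982, 0.188, -0.004], [-0.004, 0.004, -1.0]]
force: [1.1, -0.5, -0.3]
opening: 0.006
grasp_force: 0.0
```

play_rows([
  [[0, 0, 0, 0, 0, 0], [0, 0, 0, 0, 0, 0], [0, 0, 0, 0, 0, 0], [0, 0, 0, 0, 0, 0]],
])

```text
time_s: 35.32
position: [0.4575, -0.1195, 0.2345]
tcp_rot: [[-0.188, 0.982, -0.001], [0.982, 0.188, -0.0], [-0.0, -0.001, -1.0]]
force: [0.7, 1.1, -0.4]
opening: 0.005
grasp_force: 0.0
```

```bash
python3 col.py | sed -n '1p;5,17p'; python3 -c "
from h import *
print(bot.hand_in())"
```

```text
[ 0.67  1.06 -0.36] [ 457.51 -119.51  234.51] 0.00457519516866977 0.0
183 111  97  84  74  67  63  63  63  62  62  62  62  61  60  60  58  59  58  58  58  57  58
184 124 115 104  89  77  69  64  63  62  61  62  61  62  60  60  60  59  57  58  58  57  57
185 128 126 120 108  96  82  73  66  64  62  62  61  60  60  60  60  59  58  57  58  58  58
186 129 130 127 122 113 103  88  74  67  64  62  61  62  64  69  68  65  61  58  58  58  58
187 124 128 129 128 125 119 107  93  78  69  63  63  68  83  99 102  93  78  65  59  58  57
188 113 121 126 129 129 126 120 111  97  84  74  70  84 113 136 142 131 108  81  63  58  57
189  97 109 119 124 128 129 128 124 116 104  91  85 106 139 159 163 154 130  96  68  57  56
190  80  91 104 114 122 126 129 128 127 120 111 105 119 146 162 166 155 131  97  68  58  56
191  84  79  87  98 109 119 125 128 129 127 123 119 124 140 153 154 144 122  92  65  57  55
192 128  93  79  82  92 105 114 122 126 128 128 126 126 130 136 136 127 111  85  64  56  56
193 191 147 110  84  77  86  98 110 119 124 128 128 128 127 127 121 112  97  77  60  55  56
194 228 209 172 127  93  78  81  93 108 119 125 128 131 131 126 117 103  88  71  58  55  54
195 239 234 222 189 145 107  84  87 107 123 129 137 146 146 133 113  98  84  70  59  55  55
the job is handed in; nothing more can be done
None
```

The job is handed in at about 35 s, with the vial seated in the well and the cover lowered, past its catch and shut on its stop; no verdict came back, and one press on the handle peaked at 23.7 N, over your 20 N limit but below the 25 N fail limit.

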